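# Set the washed soap boards and baskets up to drain

### The arm

A 6-joint arm with a two-finger parallel gripper is mounted at the origin on the work surface. World frame = base frame: x ahead of the robot, y to its left, z up, the work surface at z = 0. Lengths are in m, angles in rad, forces in N, time in s.
With the tool pointing down it reaches from about 0.225 to 0.725 m from the base axis. Payload 3.1 kg.
Tool frame: the origin (TCP) lies midway between the tips of the shut fingers; the grasp point (between the pads) lies 19 mm behind it (r.tcp_to_grasp is the distance from the TCP to the grasp point, in m); z points along the fingers, y is the direction in which the jaws open and shut (so a half turn about z gives the same grasp; the last joint's range is limited). The gripper opens to 85 mm and grips with 20 to 120 N. Pads are 22 mm wide; open, the fingers measure 114 mm over their backs; the gripper's body (76 mm by 85 mm) begins 54 mm behind the grasp point. The pads swing forward as they close: fully open they stand 13 mm farther back than shut.
Start: joints at [-1.336, 0.048, 0.099, 1.622, 0, 1.443], TCP at [0.186, -0.491, 0.231] pointing down, gripper open.
Joint ranges: [-2.91, 2.91], [-0.99, 1.94], [-1.21, 1.42], [-2.12, 2.29], [-1.49, 1.47], [-3.14, 3.14]. Speed limits (rad/s): [2.79, 2.79, 3.14, 3.14, 3.14, 3.14].

### API

Orientations are given as [roll, pitch, yaw] about the fixed x, y, z axes, in that order (R = Rz(yaw) Ry(pitch) Rx(roll)).
In Python, from bench import r gives the robot as it stands.
- The arm moves only by the tool step_arm, never from a script. Its argument "increments" is a list of rows, each a list of 4 numbers: the shift along the tool's x, y, z in m, then the turn about the tool's z in units of 5 degrees (1.0 is 5 degrees). A call has 1 to 10 rows; each row shifts and turns the commanded pose from where the row before left it, along the tool's axes as they then stand; what a row does not reach is not made up. A row lasts 1/12 s, in which the tool goes at most 41.7 mm and 7.16 degrees, less where a joint would pass 70% of its speed; a pose out of reach is approached as far as the arm can. A call is refused whole if a number of a shift passes 0.0417 or a number of a turn 1, either way. A call with a gripper value outside its range is refused whole. "jaw" is the closure, from 0 (fully open) to 1 (shut), set as the call begins (left out, the last holds). The fingers move at their own pace and stop on an object; "force" is the grip in N (left out, the last holds). Time passes only in rows, so rows that do not move let the fingers close. It gives the time, the measured TCP pose, the force and the opening at its end, in the units of the state.
- r.sense(): the state, without advancing time (a new reading comes with each control period).
- r.get_image(name): name is "scene" or "top"; returns (picture, depth): 400x640x3 uint8, red, green, blue; 400x640 float32, m along the optical axis (not along the pixel's ray), 0 where there is no reading.
- r.camera_params(name): a dict with "fx", "fy", "cx", "cy" (pixels), "k1" (the pictures are not rectified: a ray, as slopes to the right and down, at radius r is drawn at 1 + k1 r^2 times it, then the intrinsics apply), "rvec" (rotation vector, rad) and "tvec" (3), from world to camera coordinates, as OpenCV has them. Camera axes: x right, y down, z forward; pixel columns grow to the right and rows downward; lengths in m; the calibration is good to about 2 mm. A picture is of the moment at which its call begins. camera_params takes no time and is no camera call.
- r.finish_job(): hands the job in, once; it reports no verdict.
Trained networks look in the newest picture that a camera, given by its name, has taken for a name from the list of things; names that differ only in an ending like _2 or _b are one class to them, and where a whole thing is asked for, a point or a joint stands for the part that bears it (a point fixed in the world has none). Each returns a list of dicts, best first, with "score" (0 to 1); they miss things now and then, are a little off and sometimes report something else, mostly with a low value. They report only what shows in the picture. A call takes as long as a camera call. They do not tell look-alikes from the thing itself.
- r.find_in(target, camera): "point" ([column, row] in pixels, amid what is visible of it).
- r.outline_of(target, camera): "pixels" (400x640 bool, what is visible of it) and "point" ([column, row] in pixels, amid what is visible of it).
The state is a dict: "time_s": time; "q": joint angles; "joint_vel": joint speeds; "joint_efforts": joint torques, N m; "position": TCP position; "orientation": TCP orientation; "contact_force": force on the tool from outside, world axes, zero at the start; "wrist_torque": the same for the moment, N m; "width": finger opening in m.
Only numpy, scipy, OpenCV 4.12 (cv2) and the standard library are available. Lean on these libraries where they do the work, as an engineer would, in place of code of your own. Each camera call takes 0.05 s, during which the arm holds its last target.

### The job

Set the washed things up to drain: stand every soap board squarely on its short end behind the lip of the draining rack, leaning back on the rail, and hang both baskets by their handle bars on the hook stand, one on each hook. Leave the other things on the counter where they are; at the end let go of everything, with the baskets no longer swinging hard.

Things in the scene. Friction and masses are not known exactly. Their poses are not given: they have to be found in the camera images.
- board1: Bamboo soap board, a flat slab 150 (x) x 62 (y) x 12 mm (z) of pale wood with dark grooves, about 0.11 kg; the same either way up and either way round. Origin: centre of its underside as it starts, lying flat on the counter. Two or three of the boards are there.
- board2: Bamboo soap board, a flat slab 150 (x) x 62 (y) x 12 mm (z) of pale wood with dark grooves, about 0.11 kg; the same either way up and either way round. Origin: centre of its underside as it starts, lying flat on the counter. Two or three of the boards are there.
- board3: Bamboo soap board, a flat slab 150 (x) x 62 (y) x 12 mm (z) of pale wood with dark grooves, about 0.11 kg; the same either way up and either way round. Origin: centre of its underside as it starts, lying flat on the counter. Two or three of the boards are there.
- basket1: Small grey basket 66 (x) x 100 (y) x 50 mm (z), 0.15 kg, under a stiff square steel bail: a straight level bar along y, 10 mm thick, axis 120 mm above the basket's bottom, on uprights at y = -48 and +48 mm. Origin: centre of its underside; starts standing on the counter. Centre of mass about 45 mm up, below the bar's middle.
- basket2: Small grey basket 66 (x) x 100 (y) x 50 mm (z), 0.15 kg, under a stiff square steel bail: a straight level bar along y, 10 mm thick, axis 120 mm above the basket's bottom, on uprights at y = -48 and +48 mm. Origin: centre of its underside; starts standing on the counter. Centre of mass about 45 mm up, below the bar's middle.
- basket1_bar (a point): Middle of the axis of the handle bar of basket1; axes as the basket's (bar along y).
- basket2_bar (a point): Middle of the axis of the handle bar of basket2; axes as the basket's (bar along y).
- rack: White fixed draining rack: floor plate 380 mm along y (top at z = 8 mm, x -15 to 135), front lip (x -10 to 0, top z = 26), steel rail along y (14 mm thick, axis x = 90, z = 74.5) on posts at y = -182, +182. Room for 3 boards 115 mm apart; at rest a board slopes about 43 degrees. Origin: on the counter below the lip's inner face, mid-length; x from lip to rail, away from the robot, y left.
- hook_stand: Fixed stand: wooden foot 120 x 240 x 14 mm, steel posts 16 mm thick at y = -80 and +80 mm, no higher than the prongs, joined at the top by a 12 mm crossbar; each has a prong along -x (towards the robot), its top 230 mm above the counter. Origin: on the counter between the posts; x away from the robot, y left.
- hook_right (a point): Point on top of the right-hand (-y) prong where a bar would lie, half-way along. The prong is a level 10 mm rod along the stand's x, from its post (55 mm to +x of here) to an upturned tip (49 mm to -x of here) that ends 22 mm higher than here. Axes as the hook stand's.
- hook_left (a point): Point on top of the left-hand (+y) prong where a bar would lie, half-way along. The prong is a level 10 mm rod along the stand's x, from its post (55 mm to +x of here) to an upturned tip (49 mm to -x of here) that ends 22 mm higher than here. Axes as the hook stand's.
- duck: Yellow bath duck, 60 mm tall; origin at the centre of its underside. Not part of the job: leave it where it is.
- cream_jar: Cream jar, 48 mm across, 45 mm tall; origin at the centre of its underside. Not part of the job: leave it where it is.
- soap_bottle: Amber soap bottle, 52 mm across, 140 mm tall; origin at the centre of its underside. Not part of the job: leave it where it is.
- tumbler: White ceramic tumbler, 70 mm across, 95 mm tall; origin at the centre of its underside. Not part of the job: leave it where it is.
- soap: Bar of white soap 75 x 50 x 24 mm; origin at the centre of its underside. Not part of the job: leave it where it is.
- nail_brush: Wooden nail brush 75 x 36 x 28 mm; origin at the centre of its underside. Not part of the job: leave it where it is.
- spray_can: Red spray can, 52 mm across, 170 mm tall; origin at the centre of its underside. Not part of the job: leave it where it is.
Mind the look-alikes: they are no part of the job. What is shaped like the basket1 but yellow is not meant.

How it is judged:
By the outcome, as a careful person would: the job done as asked, in the order asked, and still so for the second after the job is handed in, with the robot touching nothing.
Of board1, board2, board3 only 2 to 3 are there at a start; the rules pass over those that are not, and their reading is None.
At some moment in a run one of board1, board2, board3 may be knocked a few centimetres aside while the robot is not near it.
It also fails if it takes over 210 s, if anything falls off the work surface, if the arm or the gripper's body presses on something with over 40 N, if the wrist force passes 120 N, or if a joint passes its speed limit or range.

## Working session

There is one attempt and no reset: what is moved stays moved. The work goes in short steps, Python scripts to look and compute and a tool call to move; the robot and the scene stay as the last step left them, time stands still between calls to the robot, and variables do not carry over. Pictures are saved under pics/ and viewed, and the job is handed in when it is done.

Besides the shell and the picture viewer there is one more tool, called after "Request:" in YAML: its name, and indented under it one key for each argument. step_arm: Moves the arm, as the interface text tells. Its arguments: {"type":"object","properties":{"increments":{"type":"array","items":{"type":"array","items":{"type":"number"}}},"jaw":{"type":"number"},"force":{"type":"number"}},"required":["increments"]}

```bash
ls -la; mkdir -p pics; python3 - <<'E'
from bench import r
import cv2
for n in("scene","top"):
    im,d=r.get_image(n); cv2.imwrite(f"pics/{n}0.png",im[:,:,::-1]); print(n,r.camera_params(n))
print(r.sense(), r.tcp_to_grasp)
E
```

```text
total 12
drwxr-xr-x  3 agent agent 4096 Dec  6 17:11 .
drwxr-xr-x 23 root  root  4096 Dec  6 17:11 ..
drwxr-xr-x  2 agent agent 4096 Dec  6 17:11 pics
scene {'fx': 499.63153594257096, 'fy': 499.63153594257096, 'cx': 320.2207336065023, 'cy': 188.77219122888002, 'k1': -0.04078363603978686, 'rvec': array([ 1.57572278,  2.10368644, -0.74996688]), 'tvec': array([ 0.16989806, -0.33843647,  1.97659358])}
top {'fx': 375.28485107367754, 'fy': 375.28485107367754, 'cx': 325.6363501675979, 'cy': 195.95823008234237, 'k1': 0.01420377306281225, 'rvec': array([ 2.11781865, -2.12454443,  0.1887452 ]), 'tvec': array([0.0172756 , 0.59195593, 1.45712184])}
{'time_s': 0.1, 'q': array([-1.33581925e+00,  4.86455077e-02,  9.77633135e-02,  1.62199787e+00,
       -1.92398717e-06,  1.44299709e+00]), 'joint_vel': array([-1.08326478e-03, -1.97654806e-03,  3.85257732e-03,  1.87995101e-05,
       -9.91678175e-04,  9.66212435e-04]), 'joint_efforts': array([ 2.66957548e-03, -3.39851010e+01,  3.20936072e+01,  1.57957175e-02,
       -1.37475067e-04, -1.30124255e-05]), 'position': array([ 0.18616711, -0.49029911,  0.23025484]), 'orientation': array([-3.13952566e+00, -2.63667492e-04,  3.62776050e-01]), 'contact_force': array([-0.58475069,  0.73871214,  0.13426813]), 'wrist_torque': array([ 0.0011149 ,  0.05394181, -0.0512196 ]), 'width': 0.08550285683568157} 0.0187
```

View pics/scene0.png

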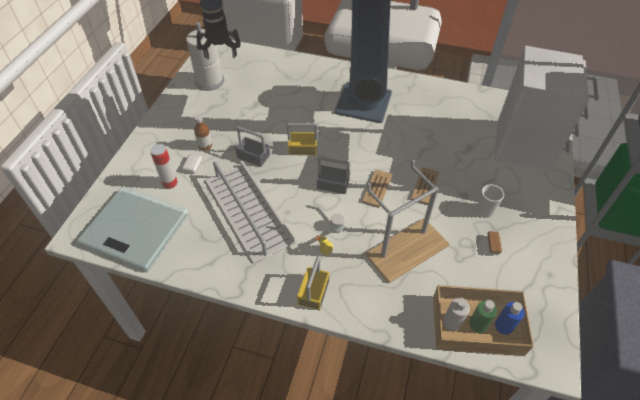

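View pics/top0.png

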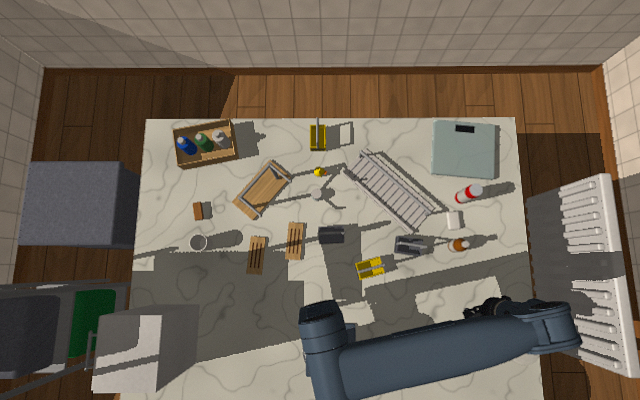

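```bash
cat > h.py <<'E'
from bench import r
import cv2, numpy as np
from scipy.spatial.transform import Rotation as Ro
_c={}
def cam(n):
    if n not in _c:
        p=r.camera_params(n); K=np.array([[p['fx'],0,p['cx']],[0,p['fy'],p['cy']],[0,0,1.]])
        _c[n]=(K,np.array([p['k1'],0,0,0,0.]),Ro.from_rotvec(p['rvec']).as_matrix(),np.array(p['tvec']),p['rvec'])
    return _c[n]
def proj(n,P):
    K,D,R,t,rv=cam(n); return cv2.projectPoints(np.asarray(P,float).reshape(-1,1,3),rv,t,K,D)[0].reshape(-1,2)
def rays(n,uv):
    K,D,R,t,rv=cam(n); s=cv2.undistortPoints(np.asarray(uv,float).reshape(-1,1,2),K,D).reshape(-1,2)
    d=np.c_[s,np.ones(len(s))]@R; return -R.T@t, d   # origin, dirs (depth 1)
def atz(n,uv,z):
    o,d=rays(n,uv); return o+d*((z-o[2])/d[:,2])[:,None]
def cloud(n,d):
    v,u=np.mgrid[0:400,0:640]; o,dd=rays(n,np.c_[u.ravel(),v.ravel()])
    return (o+dd*d.ravel()[:,None]).reshape(400,640,3)
def tri(uvs):  # dict cam->uv
    A=[];b=[]
    for n,uv in uvs.items():
        o,d=rays(n,[uv]); d=d[0]/np.linalg.norm(d[0]); M=np.eye(3)-np.outer(d,d); A.append(M);b.append(M@o)
    return np.linalg.lstsq(np.vstack(A),np.hstack(b),rcond=None)[0]
def save(name,im,s=1,box=None):
    if box: im=im[box[1]:box[3],box[0]:box[2]]
    im=cv2.resize(im,None,fx=s,fy=s,interpolation=cv2.INTER_CUBIC) if s!=1 else im
    cv2.imwrite("pics/"+name,im[:,:,::-1])
E
python3 - <<'E'
from h import *
out={}
for n in("scene","top"):
    im,d=r.get_image(n)
    for t in ["board1","basket1","rack","hook_stand"]:
        for i,o in enumerate(r.outline_of(t,n)):
            if o['score']<0.2: continue
            m=o['pixels']; P=cloud(n,d)[m&(d>0)]
            print(n,t,round(o['score'],2),np.round(o['point']),m.sum(),np.round(np.median(P,0),3),np.round(np.percentile(P,[2,98],axis=0),3).tolist())
            out[f"{n}_{t}_{i}"]=m
    out[n+"_d"]=d; out[n+"_im"]=im
np.savez("s0.npz",**out)
save("cropT.png",out["top_im"],3,(230,120,480,290))
save("cropS.png",out["scene_im"],2.6,(150,90,450,310))
E
```

```text
scene board1 0.67 [379. 186.] 576 [0.406 0.148 0.014] [[0.341, 0.116, 0.002], [0.489, 0.181, 0.021]]
scene board1 0.56 [427. 187.] 466 [0.356 0.297 0.014] [[0.283, 0.267, 0.003], [0.433, 0.331, 0.022]]
scene basket1 0.83 [332. 174.] 920 [ 0.438 -0.004  0.034] [[0.359, -0.052, 0.002], [0.474, 0.047, 0.128]]
scene basket1 0.81 [315. 284.] 1072 [0.848 0.053 0.029] [[0.799, 0.019, 0.001], [0.9, 0.084, 0.128]]
scene basket1 0.65 [305. 143.] 847 [ 0.299 -0.157  0.034] [[0.182, -0.214, 0.0], [0.349, -0.102, 0.129]]
scene basket1 0.63 [255. 151.] 912 [ 0.39  -0.315  0.034] [[0.312, -0.388, 0.0], [0.431, -0.259, 0.129]]
scene rack 0.92 [249. 210.] 4447 [ 0.641 -0.227  0.011] [[0.479, -0.394, 0.004], [0.78, -0.079, 0.085]]
scene hook_stand 0.97 [406. 244.] 3362 [0.634 0.28  0.016] [[0.504, 0.17, 0.006], [0.737, 0.378, 0.234]]
top board1 0.85 [295. 242.] 562 [0.415 0.145 0.012] [[0.343, 0.116, 0.003], [0.488, 0.176, 0.019]]
top board1 0.74 [471. 193.] 361 [ 0.59  -0.527  0.145] [[0.57, -0.563, 0.013], [0.617, -0.514, 0.175]]
top board1 0.58 [256. 254.] 595 [0.359 0.298 0.011] [[0.288, 0.266, 0.
[... 151 characters left out ...]
2.] 434 [ 0.439 -0.006  0.008] [[0.408, -0.053, -0.002], [0.472, 0.042, 0.127]]
top basket1 0.89 [367. 272.] 515 [ 0.307 -0.157  0.007] [[0.269, -0.206, -0.003], [0.349, -0.103, 0.126]]
top basket1 0.81 [409. 244.] 558 [ 0.391 -0.313  0.01 ] [[0.356, -0.364, -0.004], [0.434, -0.259, 0.127]]
top basket1 0.39 [197. 241.] 350 [0.407 0.52  0.051] [[0.374, 0.473, -0.002], [0.438, 0.568, 0.097]]
top rack 0.86 [388. 188.] 3307 [ 0.622 -0.24   0.009] [[0.474, -0.39, 0.001], [0.773, -0.083, 0.083]]
top rack 0.72 [330. 232.] 447 [ 0.439 -0.006  0.008] [[0.408, -0.053, -0.002], [0.475, 0.042, 0.127]]
top hook_stand 0.84 [258. 191.] 1628 [0.625 0.276 0.015] [[0.517, 0.169, 0.006], [0.739, 0.382, 0.233]]
```

View pics/cropT.png

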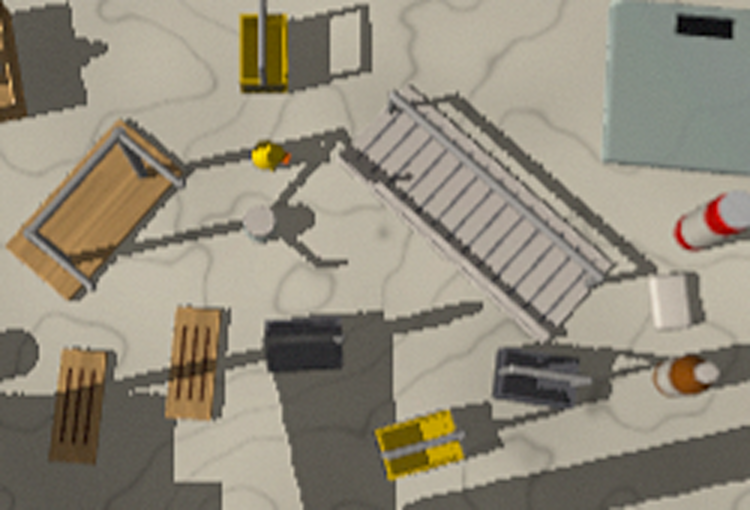

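View pics/cropS.png

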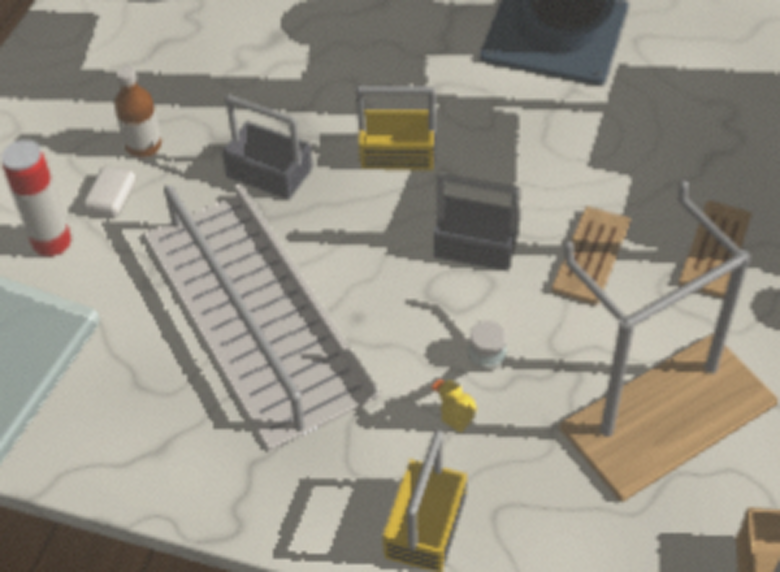

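```bash
cat > meas.py <<'E'
from h import *
def clouds():
    o={}
    for n in("scene","top"):
        im,d=r.get_image(n); C=cloud(n,d); C[d<=0]=np.nan; o[n]=(im,d,C)
    return o
def sel(C,lo,hi):
    P=C.reshape(-1,3); return P[np.all((P>lo)&(P<hi),1)]
def rect(P):
    (c,s,a)=cv2.minAreaRect((P[:,:2]*1000).astype(np.float32)); b=cv2.boxPoints((c,s,a))
    e=[b[1]-b[0],b[2]-b[1]]; e=max(e,key=np.linalg.norm); yaw=np.degrees(np.arctan2(e[1],e[0]))
    if yaw>90:yaw-=180
    if yaw<=-90:yaw+=180
    return np.round(np.array(c),1),np.round(sorted(s),1),round(float(yaw),2)
def line(P): # 2d direction
    c=P.mean(0); u,s,v=np.linalg.svd(P-c,full_matrices=False); d=v[0]; return c,d
E
cat > m1.py <<'E'
from meas import *
o=clouds()
regs={"boardA":((.32,.10,.006),(.51,.20,.03)),"boardB":((.26,.24,.006),(.45,.345,.03)),
}
for n in o:
    C=o[n][2]
    for k,(lo,hi) in regs.items():
        P=sel(C,lo,hi); print(n,k,len(P),rect(P),np.round(np.median(P[:,2]),4))
    for k,c in {"b1":(.438,-.004),"b2":(.393,-.313)}.items():
        P=sel(C,(c[0]-.1,c[1]-.1,.103),(c[0]+.1,c[1]+.1,.14)); m,dd=line(P)
        t=(P-m)@dd; mid=m+dd*(t.max()+t.min())/2
        print(n,k,len(P),np.round(mid,4),"len",round(np.ptp(t),3),"yaw",round(np.degrees(np.arctan2(dd[1],dd[0]))%180,1),"zmax",P[:,2].max().round(4))
        P=sel(C,(c[0]-.08,c[1]-.08,.035),(c[0]+.08,c[1]+.08,.055)); print("   rim",len(P),rect(P))
    P=sel(C,(.45,-.45,.067),(.82,-.03,.085)); m,dd=line(P); t=(P-m)@dd
    print(n,"rail",len(P),np.round(m+dd*(t.max()+t.min())/2,4),np.ptp(t).round(3),np.degrees(np.arctan2(dd[1],dd[0]))%180,"z98",np.percentile(P[:,2],95))
    P=sel(C,(.45,-.45,.0035),(.82,-.03,.09)); print("   rackall",rect(P[P[:,2]>.004]))
    P=sel(C,(.45,.1,.2),(.85,.45,.27)); print(n,"hook",len(P),np.round(P.min(0),3),np.round(P.max(0),3)); 
    np.save(f"hook_{n}.npy",P)
    P=sel(C,(.45,.1,.007),(.85,.45,.03)); print("   foot",rect(P))
E
python3 m1.py
```

```text
scene boardA 632 (array([413.8, 150.1]), array([ 98.9, 184.2]), 0.28) 0.0138
scene boardB 519 (array([354.3, 292.3]), array([104.5, 187.4]), 0.04) 0.0138
scene b1 122 [ 0.4396 -0.0044  0.1228] len 0.106 yaw 92.6 zmax 0.1336
   rim 270 (array([438.2,  -4.4]), array([ 75.3, 104.3]), -88.04)
scene b2 102 [ 0.3936 -0.3111  0.1232] len 0.108 yaw 80.8 zmax 0.1339
   rim 259 (array([ 392.2, -311.9]), array([ 78.3, 108. ]), 83.5)
scene rail 352 [ 0.6468 -0.2587  0.081 ] 0.374 46.89180055203489 z98 0.08455737814073346
   rackall (array([ 635.1, -240. ]), array([369.8, 419.9]), 89.99)
scene hook 574 [0.484 0.136 0.201] [0.69  0.328 0.255]
   foot (array([649.8, 274.9]), array([349.2, 398.3]), -0.19)
top boardA 570 (array([416.7, 150.5]), array([ 89.2, 181.7]), -4.29) 0.012
top boardB 579 (array([357.8, 286. ]), array([102.9, 177.3]), -10.92) 0.0116
top b1 72 [ 0.4408 -0.003   0.1237] len 0.102 yaw 92.8 zmax 0.1302
   rim 98 (array([441.6,  -4.2]), array([ 67.2, 100.2]), -88.83)
top b2 82 [ 0.3929 -0.3115  0.1232] len 0.105 yaw 78.6 zmax 0.1306
   rim 123 (array([ 393.8, -311.1]), array([ 71.2, 102. ]), 81.26)
top rail 309 [ 0.6478 -0.2598  0.0795] 0.373 46.815387895644335 z98 0.08418007825976521
   rackall (array([ 635.2, -240.2]), array([369.9, 419. ]), 89.9)
top hook 321 [0.489 0.136 0.202] [0.685 0.329 0.254]
   foot (array([650.2, 274.5]), array([347.7, 399.5]), -0.06)
```

```bash
cat > boards.py <<'E'
from meas import *
import sys
def boards(cams=("top","scene"),thr=.3):
    res=[]
    for n in cams:
        im,d=r.get_image(n); C=cloud(n,d)
        for o in r.outline_of("board1",n):
            if o['score']<thr: continue
            m=o['pixels']; m=cv2.erode(m.astype(np.uint8),np.ones((2,2)))>0 if 0 else m
            ct=max(cv2.findContours(m.astype(np.uint8),0,1)[0],key=len).reshape(-1,2)
            # hull pixel outline projected on top plane
            P=atz(n,ct+0.0,.012); print(n,round(o['score'],2),m.sum(),rect(P))
if __name__=="__main__": boards()
E
python3 boards.py; python3 - <<'E'
from meas import *
from scipy.spatial import cKDTree
a=np.load("hook_scene.npy");b=np.load("hook_top.npy")
yaws=None
import numpy as np
img=np.full((560,560,3),255,np.uint8)
for P,c in((a,(255,0,0)),(b,(0,0,255))):
    for p in P:
        u=int((.75-p[0])*2000); 
        # x up, y left
        cv2.circle(img,(int((.37-p[1])*2000),u),2,c if p[2]<.238 else (0,160,0),-1)
save("hookplot.png",img)
print(np.percentile(b[:,2],[50,80,95]),np.percentile(a[:,2],[50,80,95]))
E
```

```text
top 0.89 634 (array([359.7, 297.5]), array([ 69. , 153.2]), -3.15)
top 0.82 524 (array([419.9, 143.9]), array([ 62.3, 146. ]), -4.26)
scene 0.73 583 (array([355.6, 299.4]), array([ 65.2, 160.4]), -4.38)
scene 0.57 586 (array([397.6, 147.6]), array([ 65.2, 128.2]), -5.25)
[0.22912706 0.23188377 0.23535123] [0.23053534 0.23351726 0.24253307]
```

View pics/hookplot.png

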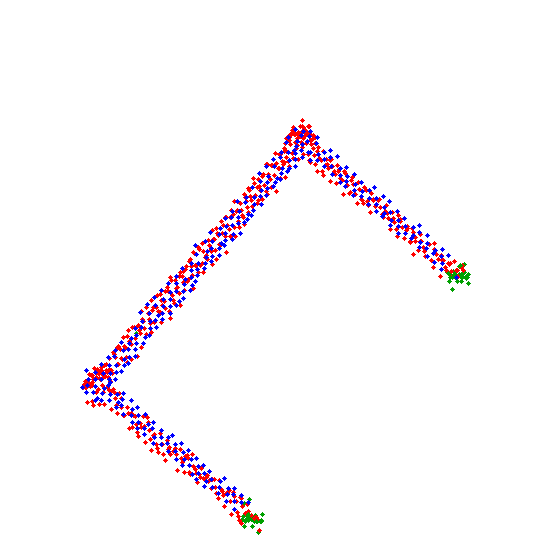

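```bash
python3 - <<'E'
from meas import *
from scipy.optimize import least_squares
P=np.vstack([np.load("hook_scene.npy"),np.load("hook_top.npy")])[:,:2]
segs=[((0,-.08),(0,.08)),((0,-.08),(-.106,-.08)),((0,.08),(-.106,.08))]
def ds(q,a,b):
    a=np.array(a);b=np.array(b);t=np.clip(((q-a)@(b-a))/((b-a)@(b-a)),0,1); return np.linalg.norm(q-a-t[:,None]*(b-a),axis=1)
def f(p):
    c,s=np.cos(p[2]),np.sin(p[2]); q=(P-p[:2])@np.array([[c,-s],[s,c]])
    return np.min([ds(q,*g) for g in segs],0)
for th in (30,40,50):
    s=least_squares(f,[.65,.28,np.radians(th)],loss='soft_l1',f_scale=.005); print(s.x[:2].round(4),np.degrees(s.x[2]).round(2),s.cost)
x,y,t=s.x
c,si=np.cos(t),np.sin(t);R=np.array([[c,-si],[si,c]])
for n,v in(("hookR",(-.055,-.08)),("hookL",(-.055,.08))): print(n,(R@v+[x,y]).round(4), "tip",(R@(np.array(v)-[.049,0])+[x,y]).round(4))
E
```

```text
[0.6188 0.2712] 49.85 0.0043396638739749
[0.6188 0.2712] 49.85 0.004339663874841829
[0.6188 0.2712] 49.85 0.004339663874245555
hookR [0.6445 0.1776] tip [0.6129 0.1401]
hookL [0.5222 0.2807] tip [0.4906 0.2433]
```

Request:
step_arm:
  increments:
    - [0, 0, -0.01, -1]
    - [0, 0, -0.01, -1]
    - [0, 0, 0, -1]
    - [0, 0, 0, -1]
    - [0, 0, 0, -1]
    - [0, 0, 0, -1]
    - [0, 0, 0, -1]
    - [0, 0, 0, -1]
    - [0, 0, 0, -1]
    - [0, 0, 0, -1]
  jaw: 0
  force: 80

```text
time_s: 1.73
position: [0.1863, -0.4908, 0.2513]
orientation: [3.142, -0.0, 1.24]
contact_force: [-0.2, -0.7, -0.2]
width: 0.0856
```

Request:
step_arm:
  increments:
    - [0, 0, 0, -1]
    - [0, 0, 0, -1]
    - [0, 0, 0, -1]
    - [0, 0, 0, -1]
    - [0, 0, 0, -1]
    - [0, 0, 0, -1]
    - [0, 0, 0, -1]
    - [0, 0, 0, -1]
    - [0, 0, 0, -1]
    - [0, 0, 0, -1]

```text
time_s: 2.57
position: [0.1863, -0.4908, 0.2513]
orientation: [-3.142, 0.0, 2.112]
contact_force: [-0.1, 0.5, -0.6]
width: 0.0852
```

Request:
step_arm:
  increments:
    - [0, 0, 0, -1]
    - [0, 0, 0, -1]
    - [0, 0, 0, -1]
    - [0, 0, 0, -1]
    - [0, 0, 0, -1]
    - [0, 0, 0, -1]
    - [0, 0, 0, -1]
    - [0, 0, 0, -1]
    - [0, 0, 0, -1]
    - [0, 0, 0, -1]

```text
time_s: 3.4
position: [0.1863, -0.4908, 0.2513]
orientation: [3.142, 0.0, 2.985]
contact_force: [0.5, -0.8, 0.0]
width: 0.0854
```

```bash
cat > go.py <<'E'
# usage: go.py x y z yaw_deg : prints turn units & shift in tool axes (after turn)
from h import *
import sys
def go(x,y,z,yaw,quiet=False):
    s=r.sense(); p=np.array(s['position']); o=s['orientation']
    yn=np.degrees(o[2]); du=-((yaw-yn+180)%360-180)/5
    a=np.radians(yaw); X=np.array([np.cos(a),np.sin(a)]);Y=np.array([np.sin(a),-np.cos(a)])
    d=np.array([x,y])-p[:2]
    print("t",round(s['time_s'],2),"pos",p.round(4),"yaw",yn.round(2),"w",round(s['width'],4),"F",np.round(s['contact_force'],1))
    print("turn units",round(du,2),"then shift tool x,y,z (mm):",np.round([d@X*1e3,d@Y*1e3,(p[2]-z)*1e3],1))
    # shift in present axes
    a=np.radians(yn); X=np.array([np.cos(a),np.sin(a)]);Y=np.array([np.sin(a),-np.cos(a)])
    print("   in present axes:",np.round([d@X*1e3,d@Y*1e3],1))
if __name__=="__main__": go(*map(float,sys.argv[1:5]))
E
python3 go.py .372 .149 .15 175.7; python3 boards.py
```

```text
t 3.4 pos [ 0.1863 -0.4908  0.2513] yaw 171.03 w 0.0854 F [ 0.5 -0.8  0. ]
turn units -0.93 then shift tool x,y,z (mm): [-137.2  651.9  101.3]
   in present axes: [-83.7 660.9]
top 0.83 596 (array([415.9, 146.5]), array([ 66.1, 154.5]), -4.69)
top 0.69 646 (array([359.3, 297.7]), array([ 69.6, 159.5]), -5.12)
scene 0.73 401 (array([383.6, 291.8]), array([48.4, 96.8]), -6.39)
scene 0.66 4564 (array([ 606.3, -259.4]), array([156.9, 443.1]), 47.06)
scene 0.64 492 (array([398.7, 147.7]), array([ 58.8, 118.8]), -4.23)
```

Candidates. Boards: top (295,240) and (257,253), pale grooved slabs. Rejected as boards: the stand foot (262,187), the brush (198,210) and the crate. Baskets: the grey ones at top (331,234) and (407,244). The yellow ones at (370,267) and (318,137) are rejected. The crops confirm these choices. I'm moving to the first board.

Request:
step_arm:
  increments:
    - [0, 0, 0, -0.93]
    - [-0.005, 0.015, 0, 0]
    - [-0.008, 0.036, 0, 0]
    - [-0.008, 0.036, 0, 0]
    - [-0.008, 0.036, 0, 0]
    - [-0.008, 0.036, 0, 0]
    - [-0.008, 0.036, 0, 0]
    - [-0.008, 0.036, 0, 0]
    - [-0.008, 0.036, 0, 0]
    - [-0.008, 0.036, 0, 0]

```text
time_s: 4.43
position: [0.2793, -0.1927, 0.2515]
orientation: [-3.141, 0.001, 3.059]
contact_force: [0.9, -0.0, 0.2]
width: 0.0856
```

Request:
step_arm:
  increments:
    - [-0.008, 0.036, 0, 0]
    - [-0.008, 0.036, 0, 0]
    - [-0.008, 0.036, 0, 0]
    - [-0.008, 0.036, 0, 0]
    - [-0.008, 0.036, 0, 0]
    - [-0.008, 0.036, 0, 0]
    - [-0.008, 0.036, 0, 0]
    - [-0.008, 0.036, 0, 0]
    - [0, 0.03, 0, 0]
    - [0, 0.02, 0, 0]

```text
time_s: 5.27
position: [0.3698, 0.1403, 0.2512]
orientation: [3.141, 0.0, 3.063]
contact_force: [0.0, 0.1, -0.4]
width: 0.0851
```

```bash
python3 go.py .372 .149 .06 175.6; python3 boards.py
python3 - <<'E'
from h import *
im,d=r.get_image("scene"); save("s1.png",im,2.5,(270,60,560,280))
E
```

```text
t 5.27 pos [0.3698 0.1403 0.2512] yaw 175.49 w 0.0851 F [ 0.   0.1 -0.4]
turn units -0.02 then shift tool x,y,z (mm): [ -1.5   8.8 191.2]
   in present axes: [-1.5  8.8]
top 0.69 501 (array([ 393.1, -324.5]), array([ 73.5, 126.9]), 80.46)
top 0.46 74 (array([319.6, 321.7]), array([20. , 63.7]), 2.13)
scene 0.88 467 (array([355.6, 297.5]), array([ 61.8, 144.7]), -9.13)
scene 0.64 548 (array([399.7, 147.6]), array([ 61.7, 124.4]), -4.89)
```

View pics/s1.png

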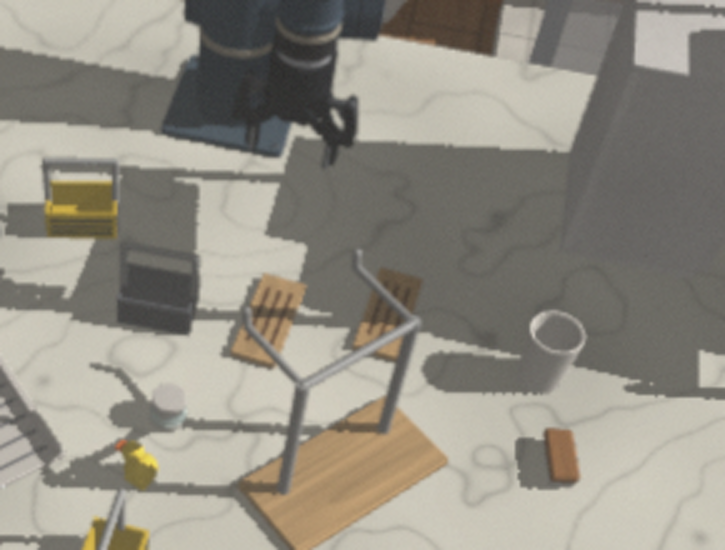

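Request:
step_arm:
  increments:
    - [-0.0015, 0.0088, 0.02, 0]
    - [0, 0, 0.03, 0]
    - [0, 0, 0.035, 0]
    - [0, 0, 0.035, 0]
    - [0, 0, 0.035, 0]
    - [0, 0, 0.03, 0]
    - [0, 0, 0.015, 0]
    - [0, 0, 0.01, 0]
    - [0, 0, 0.01, 0]
    - [0, 0, 0.01, 0]

```text
time_s: 6.35
position: [0.3732, 0.1457, 0.0217]
orientation: [3.141, 0.002, 3.06]
contact_force: [0.4, 0.7, -0.0]
width: 0.0855
```

```bash
python3 go.py .372 .149 -.004 175.6;
python3 - <<'E'
from h import *
im,d=r.get_image("scene"); save("s2.png",im,4,(330,130,460,230))
E
```

```text
t 6.35 pos [0.3732 0.1457 0.0217] yaw 175.33 w 0.0855 F [ 0.4  0.7 -0. ]
turn units -0.05 then shift tool x,y,z (mm): [ 1.5  3.2 25.7]
   in present axes: [1.5 3.2]
```

View pics/s2.png

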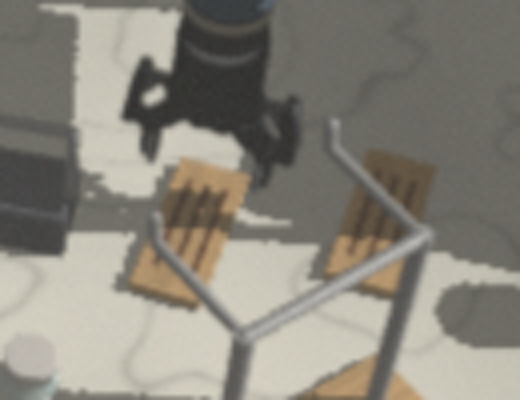

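Request:
step_arm:
  increments:
    - [0.001, 0.003, 0, 0]
    - [0, 0, 0.006, 0]
    - [0, 0, 0.006, 0]
    - [0, 0, 0.005, 0]
    - [0, 0, 0.005, 0]
    - [0, 0, 0.004, 0]
    - [0, 0, 0, 0]

```text
time_s: 6.98
position: [0.3704, 0.1491, -0.0058]
orientation: [-3.141, -0.002, 3.062]
contact_force: [-0.2, 0.6, 0.3]
width: 0.0854
```

Request:
step_arm:
  increments:
    - [0, 0, 0, 0]
    - [0, 0, 0, 0]
    - [0, 0, 0, 0]
    - [0, 0, 0, 0]
    - [0, 0, 0, 0]
    - [0, 0, 0, 0]
    - [0, 0, 0, 0]
    - [0, 0, 0, 0]
  jaw: 1
  force: 80

```text
time_s: 7.65
position: [0.3722, 0.1495, -0.0038]
orientation: [3.141, 0.002, 3.062]
contact_force: [-0.2, 0.5, 5.9]
width: 0.0596
```

```bash
python3 go.py .372 .149 -.004 175.6;
python3 - <<'E'
from h import *
im,d=r.get_image("scene"); save("s3.png",im,4,(330,130,460,230))
E
```

```text
t 7.65 pos [ 0.3722  0.1495 -0.0038] yaw 175.44 w 0.0596 F [-0.2  0.5  5.9]
turn units -0.03 then shift tool x,y,z (mm): [ 0.2 -0.5  0.2]
   in present axes: [ 0.2 -0.5]
```

View pics/s3.png

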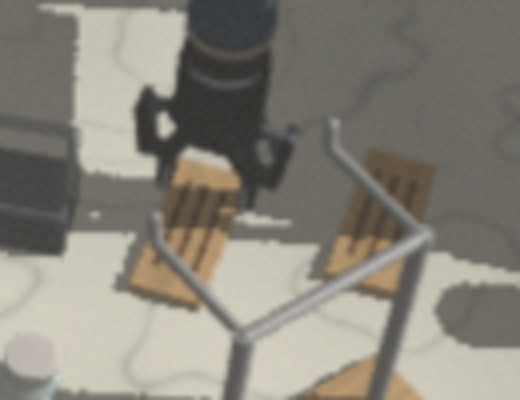

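Request:
step_arm:
  increments:
    - [0, 0, -0.005, 0]
    - [0, 0, -0.01, 0]
    - [0, 0, -0.02, 0]
    - [0, 0, -0.025, 0]
    - [0, 0, -0.025, 0]
    - [0, 0, -0.025, 0]
    - [0, 0, -0.025, 0]
    - [0, 0, -0.02, 0]
    - [0, 0, -0.01, 0]
    - [0, 0, 0, 0]

```text
time_s: 8.53
position: [0.3728, 0.1496, 0.1631]
orientation: [3.14, 0.005, 3.062]
contact_force: [0.7, -0.5, -0.2]
width: 0.0599
```

```bash
python3 go.py .372 .149 .16 136.85;
python3 - <<'E'
from h import *
im,d=r.get_image("scene"); save("s4.png",im,3,(280,60,480,240))
C=cloud("scene",d)
for o in r.outline_of("board1","scene"):
    P=C[o['pixels']]; print(round(o['score'],2),o['point'],np.round(np.percentile(P,[5,50,95],axis=0),3).tolist())
E
```

```text
t 8.53 pos [0.3728 0.1496 0.1631] yaw 175.44 w 0.0599 F [ 0.7 -0.5 -0.2]
turn units 7.72 then shift tool x,y,z (mm): [ 0.2 -1.   3.1]
   in present axes: [ 0.8 -0.7]
0.91 [383.2, 156.8] [[0.35, 0.117, 0.176], [0.425, 0.146, 0.181], [0.489, 0.174, 0.186]]
0.67 [423.5, 185.7] [[0.292, 0.268, 0.007], [0.362, 0.295, 0.014], [0.43, 0.326, 0.02]]
0.58 [406.3, 246.5] [[0.508, 0.191, 0.007], [0.628, 0.279, 0.016], [0.723, 0.366, 0.233]]
```

View pics/s4.png

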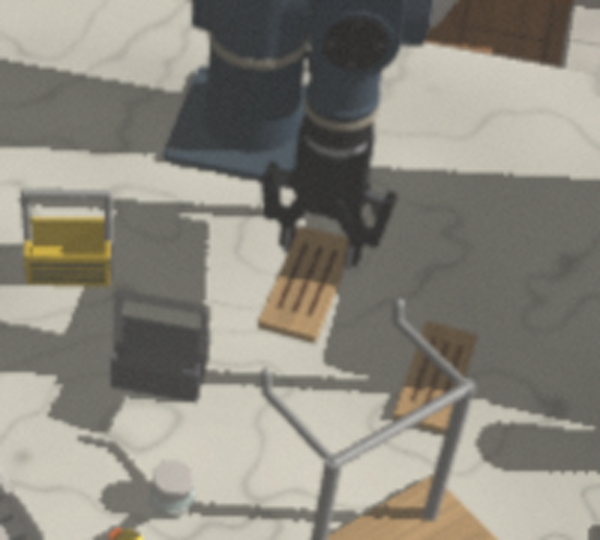

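Request:
step_arm:
  increments:
    - [0, 0, 0, 0.5]
    - [0, 0, 0, 1]
    - [0, 0, 0, 1]
    - [0, 0, 0, 1]
    - [0, 0, 0, 1]
    - [0, 0, 0, 1]
    - [0, 0, 0, 1]
    - [0, 0, 0, 0.7]
    - [0, 0, 0, 0.5]
    - [0, 0, 0, 0]

```text
time_s: 9.47
position: [0.3698, 0.149, 0.1579]
orientation: [-3.138, -0.003, 2.389]
contact_force: [0.1, -0.7, -0.9]
width: 0.0595
```

```bash
python3 go.py .5277 -.3047 .16 136.85
```

```text
t 9.47 pos [0.3698 0.149  0.1579] yaw 136.9 w 0.0595 F [ 0.1 -0.7 -0.9]
turn units 0.01 then shift tool x,y,z (mm): [-425.5 -223.    -2.1]
   in present axes: [-425.3 -223.4]
```

Request:
step_arm:
  increments:
    - [-0.01, -0.006, -0.005, 0]
    - [-0.02, -0.011, 0, 0]
    - [-0.03, -0.016, 0, 0]
    - [-0.03, -0.016, 0, 0]
    - [-0.03, -0.016, 0, 0]
    - [-0.03, -0.016, 0, 0]
    - [-0.03, -0.016, 0, 0]
    - [-0.03, -0.016, 0, 0]
    - [-0.03, -0.016, 0, 0]
    - [-0.03, -0.016, 0, 0]

```text
time_s: 10.3
position: [0.4688, -0.1423, 0.1635]
orientation: [-3.141, -0.003, 2.391]
contact_force: [0.8, 1.4, -1.1]
width: 0.0597
```

Request:
step_arm:
  increments:
    - [-0.03, -0.016, 0, 0]
    - [-0.03, -0.016, 0, 0]
    - [-0.03, -0.016, 0, 0]
    - [-0.03, -0.016, 0, 0]
    - [-0.02, -0.01, 0, 0]
    - [-0.01, -0.006, 0, 0]
    - [-0.005, -0.003, 0, 0]
    - [0, 0, 0, 0]
    - [0, 0, 0, 0]

```text
time_s: 11.05
position: [0.5255, -0.3066, 0.1641]
orientation: [3.141, -0.003, 2.391]
contact_force: [0.3, -0.4, -0.9]
width: 0.0599
```

```bash
cat > rk.py <<'E'
from h import *
from go import go
import sys
O=np.array([.5816,-.1976]);a=np.radians(-43.15);ex=np.array([np.cos(a),np.sin(a)]);ey=np.array([-np.sin(a),np.cos(a)])
def torack(P): P=np.atleast_2d(P); return np.c_[(P[:,:2]-O)@ex,(P[:,:2]-O)@ey,P[:,2:]]
if __name__=="__main__":
    x,y,z=map(float,sys.argv[1:4]); p=O+x*ex+y*ey
    print("now rack",torack(r.sense()['position']).round(4)); go(p[0],p[1],z,136.85)
E
python3 rk.py .034 -.115 .11
python3 - <<'E'
from rk import *
for n in("scene","top"):
    im,d=r.get_image(n); C=cloud(n,d)
    save(f"s5{n}.png",im,3,(170,100,340,270) if n=="scene" else (330,130,500,290))
    for o in r.outline_of("board1",n):
        if o['score']<.4: continue
        P=torack(C[o['pixels']]); print(n,round(o['score'],2),o['point'],np.round(np.percentile(P,[3,50,97],axis=0),3).tolist())
E
```

```text
now rack [[ 0.0336 -0.1179  0.1641]]
t 11.05 pos [ 0.5255 -0.3066  0.1641] yaw 136.97 w 0.0599 F [ 0.3 -0.4 -0.9]
turn units 0.02 then shift tool x,y,z (mm): [-0.4  2.9 54.1]
   in present axes: [-0.4  2.9]
scene 0.77 [215.0, 155.3] [[0.041, -0.15, 0.172], [0.097, -0.116, 0.182], [0.15, -0.088, 0.187]]
scene 0.77 [425.8, 184.9] [[-0.563, 0.155, 0.008], [-0.493, 0.21, 0.014], [-0.436, 0.271, 0.021]]
top 0.88 [257.4, 255.6] [[-0.565, 0.158, 0.005], [-0.501, 0.211, 0.011], [-0.436, 0.264, 0.018]]
```

View pics/s5scene.png

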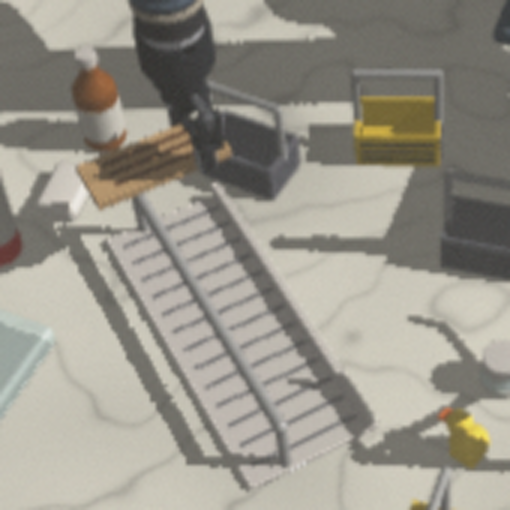

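View pics/s5top.png

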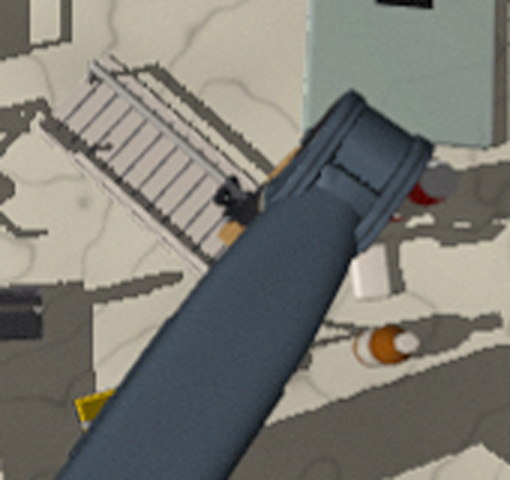

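Request:
step_arm:
  increments:
    - [0, 0.0028, 0.005, 0]
    - [0, 0, 0.012, 0]
    - [0, 0, 0.015, 0]
    - [0, 0, 0.015, 0]
    - [0, 0, 0.012, 0]
    - [0, 0, 0.008, 0]
    - [0, 0, 0.004, 0]
    - [0, 0, 0, 0]

```text
time_s: 11.92
position: [0.5273, -0.3048, 0.0926]
orientation: [-3.141, -0.003, 2.39]
contact_force: [-0.9, 0.0, -0.2]
width: 0.0597
```

```bash
python3 rk.py .034 -.115 .08
```

```text
now rack [[ 0.0337 -0.1153  0.0926]]
t 11.92 pos [ 0.5273 -0.3048  0.0926] yaw 136.95 w 0.0597 F [-0.9  0.  -0.2]
turn units 0.02 then shift tool x,y,z (mm): [-0.3  0.3 12.6]
   in present axes: [-0.3  0.3]
```

Request:
step_arm:
  increments:
    - [0, 0, 0.005, 0]
    - [0, 0, 0.005, 0]
    - [0, 0, 0.004, 0]
    - [0, 0, 0.004, 0]
    - [0, 0, 0.004, 0]
    - [0, 0, 0, 0]
  force: 25

```text
time_s: 12.42
position: [0.5282, -0.3055, 0.0747]
orientation: [-3.141, 0.001, 2.39]
contact_force: [-4.4, 2.7, 8.3]
width: 0.0597
```

Request:
step_arm:
  increments:
    - [0, 0, 0.004, 0]
    - [0, 0, 0.004, 0]
    - [0, 0, 0.004, 0]
    - [0, 0, 0, 0]

```text
time_s: 12.75
position: [0.5283, -0.3057, 0.0637]
orientation: [-3.141, 0.002, 2.39]
contact_force: [-5.3, 4.0, 11.7]
width: 0.0595
```

```bash
cat > look.py <<'E'
from rk import *
import sys
go(*(list(O)+[.0,136.85]))
print("rack",torack(r.sense()['position']).round(4))
im,d=r.get_image("scene"); C=cloud("scene",d)
save(sys.argv[1],im,3,(170,100,340,270))
for o in r.outline_of("board1","scene"):
    if o['score']<.4: continue
    P=torack(C[o['pixels']])
    if np.median(P[:,0])<-.2: continue
    c=P.mean(0); u,s,v=np.linalg.svd(P-c,full_matrices=False); n=v[2]*np.sign(v[2][2])
    print(round(o['score'],2),o['point'],len(P),"pct",np.round(np.percentile(P,[3,50,97],axis=0),3).tolist(),"normal",n.round(3),"slope",np.degrees(np.arccos(n[2])).round(1),"skew",np.degrees(np.arctan2(n[1],-n[0])).round(1))
E
python3 look.py s6.png
```

```text
t 12.75 pos [ 0.5283 -0.3057  0.0637] yaw 136.91 w 0.0595 F [-5.3  4.  11.7]
turn units 0.01 then shift tool x,y,z (mm): [ 35.  115.3  63.7]
   in present axes: [ 34.9 115.4]
rack [[ 0.035  -0.1153  0.0637]]
0.56 [220.8, 173.1] 581 pct [[0.039, -0.147, 0.079], [0.097, -0.112, 0.098], [0.151, -0.085, 0.112]] normal [-0.234 -0.675  0.7  ] slope 45.6 skew -70.9
```

View pics/s6.png

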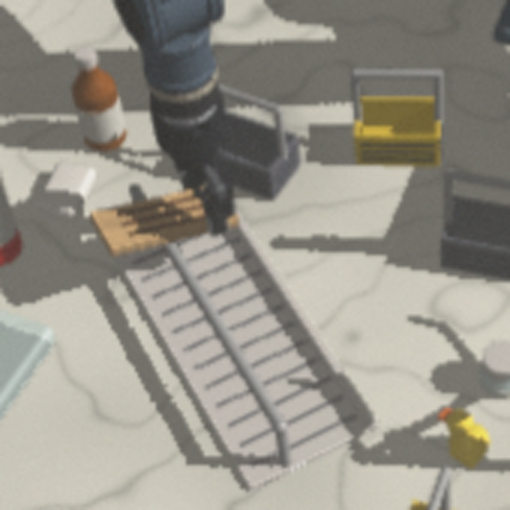

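Request:
step_arm:
  increments:
    - [0, 0, 0.004, 0]
    - [0, 0, 0.004, 0]
    - [0, 0, 0.004, 0]
    - [0, 0, 0.004, 0]
    - [0, 0, 0.004, 0]
    - [0, 0, 0, 0]
  force: 20

```text
time_s: 13.35
position: [0.5294, -0.3067, 0.0443]
orientation: [-3.141, 0.005, 2.39]
contact_force: [-4.6, 4.1, 12.1]
width: 0.0598
```

```bash
sed -i 's/    c=P.mean(0); u,s,v/    P=P[(P[:,0]>.055)\&(P[:,0]<.2)]\n    A=np.c_[P[:,:2],np.ones(len(P))]; from scipy.optimize import least_squares as L; q=L(lambda q:A@q-P[:,2],[0,0,.1],loss="soft_l1",f_scale=.002).x; print("   fit slope x,y deg",np.degrees(np.arctan(q[:2])).round(1))\n    c=P.mean(0); u,s,v/' look.py; python3 look.py s7.png
```

```text
t 13.35 pos [ 0.5294 -0.3067  0.0443] yaw 136.91 w 0.0598 F [-4.6  4.1 12.1]
turn units 0.01 then shift tool x,y,z (mm): [ 36.6 115.3  44.3]
   in present axes: [ 36.4 115.4]
rack [[ 0.0366 -0.1153  0.0443]]
   fit slope x,y deg [32.3 -1.3]
0.61 [221.4, 173.0] 408 pct [[0.058, -0.145, 0.077], [0.101, -0.111, 0.107], [0.141, -0.085, 0.131]] normal [-0.541  0.038  0.84 ] slope 32.8 skew 4.1
```

View pics/s7.png

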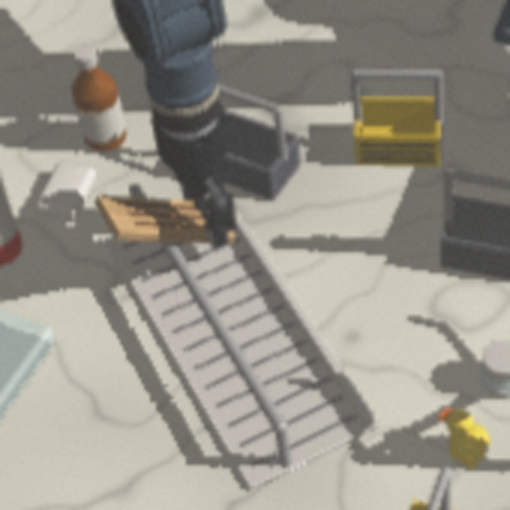

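Request:
step_arm:
  increments:
    - [0, 0, 0.004, 0]
    - [0, 0, 0.004, 0]
    - [0, 0, 0.003, 0]
    - [0, 0, 0.002, 0]
    - [0, 0, 0, 0]

```text
time_s: 13.87
position: [0.5305, -0.3073, 0.0325]
orientation: [3.141, 0.008, 2.39]
contact_force: [-3.5, 2.6, 14.0]
width: 0.0599
```

Request:
step_arm:
  increments:
    - [0, 0, 0.002, 0]
    - [0, 0, 0.002, 0]
    - [0, 0, 0, 0]

```text
time_s: 14.12
position: [0.5302, -0.3069, 0.0278]
orientation: [3.141, 0.007, 2.39]
contact_force: [-2.9, 2.6, 11.1]
width: 0.0602
```

```bash
python3 look.py s8.png
```

```text
t 14.12 pos [ 0.5302 -0.3069  0.0278] yaw 136.94 w 0.0602 F [-2.9  2.6 11.1]
turn units 0.02 then shift tool x,y,z (mm): [ 37.3 114.9  27.8]
   in present axes: [ 37.1 114.9]
rack [[ 0.0373 -0.1149  0.0278]]
   fit slope x,y deg [45.8 -2.8]
0.79 [222.8, 172.6] 331 pct [[0.058, -0.146, 0.069], [0.094, -0.109, 0.109], [0.126, -0.084, 0.14]] normal [-0.736 -0.028  0.677] slope 47.4 skew -2.2
```

View pics/s8.png

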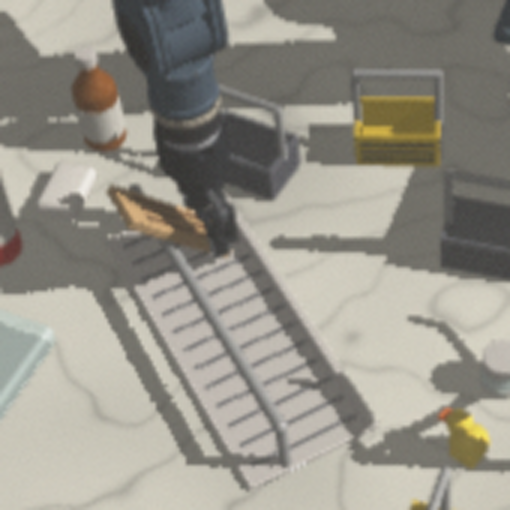

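Request:
step_arm:
  increments:
    - [0.003, 0, 0.001, 0]
    - [0.003, 0, 0.001, 0]
    - [0.003, 0, 0, 0]
    - [0, 0, 0, 0]

```text
time_s: 14.55
position: [0.5208, -0.2987, 0.0208]
orientation: [-3.141, -0.001, 2.39]
contact_force: [0.1, 0.7, -0.9]
width: 0.06
```

Request:
step_arm:
  increments:
    - [0.002, 0, 0, 0]
    - [0.001, 0, 0, 0]
    - [0, 0, 0, 0]

```text
time_s: 14.8
position: [0.5187, -0.2968, 0.0206]
orientation: [-3.141, -0.001, 2.39]
contact_force: [0.4, 0.1, -0.0]
width: 0.0598
```

```bash
python3 look.py s9.png
```

```text
t 14.8 pos [ 0.5187 -0.2968  0.0206] yaw 136.94 w 0.0598 F [ 0.4  0.1 -0. ]
turn units 0.02 then shift tool x,y,z (mm): [ 22.  115.4  20.6]
   in present axes: [ 21.8 115.4]
rack [[ 0.022  -0.1154  0.0206]]
   fit slope x,y deg [42.6 -3.5]
0.64 [226.8, 174.5] 284 pct [[0.058, -0.143, 0.071], [0.088, -0.108, 0.105], [0.116, -0.084, 0.129]] normal [-0.734 -0.04   0.678] slope 47.3 skew -3.1
```

Request:
step_arm:
  increments:
    - [0.001, 0, 0.001, 0]
    - [0.001, 0, 0.001, 0]
    - [0, 0, 0, 0]
    - [0, 0, 0, 0]

```text
time_s: 15.23
position: [0.5177, -0.2958, 0.0191]
orientation: [-3.142, -0.0, 2.39]
contact_force: [-1.4, -0.7, -1.3]
width: 0.0595
```

Request:
step_arm:
  increments:
    - [0.001, 0, 0.001, 0]
    - [0.001, 0, 0.001, 0]
    - [0, 0, 0, 0]
    - [0, 0, 0, 0]

```text
time_s: 15.57
position: [0.5163, -0.2944, 0.0173]
orientation: [-3.142, -0.0, 2.39]
contact_force: [-0.3, -0.4, -1.0]
width: 0.0598
```

```bash
python3 look.py s9.png
```

```text
t 15.57 pos [ 0.5163 -0.2944  0.0173] yaw 136.94 w 0.0598 F [-0.3 -0.4 -1. ]
turn units 0.02 then shift tool x,y,z (mm): [ 18.6 115.3  17.3]
   in present axes: [ 18.4 115.3]
rack [[ 0.0186 -0.1153  0.0173]]
   fit slope x,y deg [42.7 -2.3]
0.94 [226.9, 173.4] 256 pct [[0.057, -0.145, 0.076], [0.087, -0.109, 0.104], [0.113, -0.086, 0.126]] normal [-0.682  0.043  0.73 ] slope 43.1 skew 3.6
   fit slope x,y deg [-2.5 -1.9]
0.59 [193.4, 163.2] 250 pct [[0.117, -0.308, 0.01], [0.15, -0.272, 0.026], [0.181, -0.245, 0.032]] normal [0.101 0.016 0.995] slope 5.9 skew 170.7
```

View pics/s9.png

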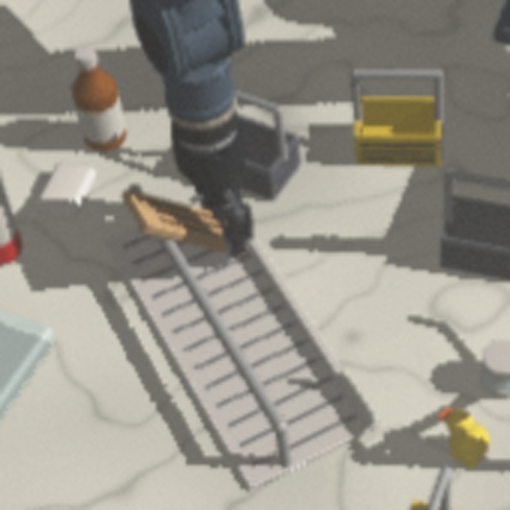

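Request:
step_arm:
  increments:
    - [0, 0, 0.0015, 0]
    - [0, 0, 0.0015, 0]
    - [0, 0, 0, 0]
    - [0, 0, 0, 0]

```text
time_s: 16.0
position: [0.5167, -0.2948, 0.0167]
orientation: [3.142, 0.001, 2.39]
contact_force: [-2.6, 1.1, 8.2]
width: 0.0595
```

Request:
step_arm:
  increments:
    - [0, 0, 0.001, 0]
    - [0, 0, 0.001, 0]
    - [0, 0, 0, 0]
    - [0, 0, 0, 0]

```text
time_s: 16.33
position: [0.5168, -0.2949, 0.0165]
orientation: [-3.142, 0.002, 2.39]
contact_force: [-5.6, 2.8, 14.7]
width: 0.0597
```

```bash
python3 look.py s9b.png
```

```text
t 16.33 pos [ 0.5168 -0.2949  0.0165] yaw 136.94 w 0.0597 F [-5.6  2.8 14.7]
turn units 0.02 then shift tool x,y,z (mm): [ 19.3 115.3  16.5]
   in present axes: [ 19.1 115.3]
rack [[ 0.0193 -0.1153  0.0165]]
   fit slope x,y deg [42.7 -1.6]
0.68 [231.2, 175.5] 271 pct [[0.057, -0.145, 0.07], [0.087, -0.109, 0.101], [0.114, -0.084, 0.125]] normal [-0.731 -0.108  0.674] slope 47.6 skew -8.4
```

Request:
step_arm:
  increments:
    - [0.002, 0, 0, 0]
    - [0.002, 0, 0, 0]
    - [0, 0, 0, 0]

```text
time_s: 16.68
position: [0.5165, -0.2945, 0.0168]
orientation: [3.141, 0.01, 2.39]
contact_force: [0.6, -1.4, 9.6]
width: 0.0598
```

Request:
step_arm:
  increments:
    - [0, 0, 0, 0]
    - [0, 0, 0, 0]
    - [0, 0, 0, 0]
    - [0, 0, 0, 0]
    - [0, 0, 0, 0]
    - [0, 0, 0, 0]
  jaw: 0

```text
time_s: 17.18
position: [0.5131, -0.2915, 0.0117]
orientation: [-3.141, -0.001, 2.39]
contact_force: [-0.0, -0.5, 0.0]
width: 0.0852
```

```bash
python3 look.py s10.png
```

```text
t 17.18 pos [ 0.5131 -0.2915  0.0117] yaw 136.94 w 0.0852 F [-0.  -0.5  0. ]
turn units 0.02 then shift tool x,y,z (mm): [ 14.2 115.4  11.7]
   in present axes: [ 14.  115.4]
rack [[ 0.0142 -0.1154  0.0117]]
   fit slope x,y deg [42.  -2.2]
0.6 [230.9, 173.0] 277 pct [[0.057, -0.145, 0.069], [0.087, -0.111, 0.1], [0.114, -0.085, 0.122]] normal [-0.76  -0.021  0.649] slope 49.5 skew -1.6
```

View pics/s10.png

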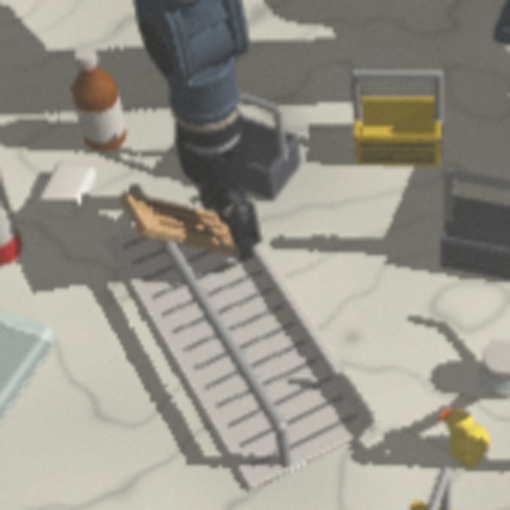

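Request:
step_arm:
  increments:
    - [0, 0, -0.003, 0]
    - [0, 0, -0.01, 0]
    - [0, 0, -0.02, 0]
    - [0, 0, -0.03, 0]
    - [0, 0, -0.03, 0]
    - [0, 0, -0.035, 0]
    - [0, 0, -0.035, 0]
    - [0, 0, -0.03, 0]
    - [0, 0, -0.02, 0]
    - [0, 0, 0, 0]

```text
time_s: 18.12
position: [0.5158, -0.2935, 0.2334]
orientation: [3.14, 0.012, 2.39]
contact_force: [0.2, -1.4, 1.0]
width: 0.0854
```

Request:
step_arm:
  increments:
    - [0, 0.02, 0, 0]
    - [0.02, 0.03, 0, -1]
    - [0.02, 0.03, 0, -1]
    - [0.02, 0.03, 0, -1]
    - [0.02, 0.03, 0, -1]
    - [0.02, 0.03, 0, -1]
    - [0.02, 0.03, 0, -1]
    - [0.01, 0.03, 0, -1]
    - [0.01, 0.03, 0, -0.5]
    - [0.01, 0.03, 0, 0]

```text
time_s: 18.95
position: [0.499, 0.0315, 0.2251]
orientation: [3.142, -0.0, 3.046]
contact_force: [0.4, 0.1, -0.3]
width: 0.0854
```

```bash
python3 look.py s11.png; python3 - <<'E'
from rk import *
im,d=r.get_image("top"); save("s11t.png",im,3,(230,120,480,290))
C=cloud("top",d)
for o in r.outline_of("board1","top"):
    m=o['pixels']; P=torack(C[m]); print(round(o['score'],2),np.round(o['point']),m.sum(),np.round(np.percentile(P,[3,50,97],axis=0),3).tolist())
    ct=max(cv2.findContours(m.astype(np.uint8),0,1)[0],key=len).reshape(-1,2); print(rect(atz("top",ct,.012))) if 0 else None
E
python3 boards.py
```

```text
t 18.95 pos [0.499  0.0315 0.2251] yaw 174.53 w 0.0854 F [ 0.4  0.1 -0.3]
turn units 7.54 then shift tool x,y,z (mm): [-216.9 -110.6  225.1]
   in present axes: [-104.  -220.1]
rack [[-0.2169  0.1106  0.2251]]
   fit slope x,y deg [41.7 -0.1]
0.96 [230.4, 175.0] 292 pct [[0.057, -0.154, 0.061], [0.088, -0.111, 0.1], [0.115, -0.085, 0.123]] normal [-0.749 -0.186  0.636] slope 50.5 skew -14.0
   fit slope x,y deg [0. 0.]
0.7 [258. 254.] 598 [[-0.562, 0.155, 0.005], [-0.501, 0.209, 0.012], [-0.438, 0.265, 0.019]]
0.59 [413. 207.] 501 [[0.01, -0.142, 0.023], [0.063, -0.115, 0.073], [0.11, -0.087, 0.119]]
top 0.74 602 (array([359.5, 299.1]), array([ 65.4, 152.6]), -3.88)
top 0.65 566 (array([ 559.2, -337.7]), array([ 68.5, 143.9]), -45.77)
scene 0.88 485 (array([ 501.5, -352.3]), array([ 56.5, 166. ]), -88.82)
scene 0.65 473 (array([381.4, 293.4]), array([52.9, 99.8]), -4.41)look.py:13: RuntimeWarning: Mean of empty slice.
  c=P.mean(0); u,s,v=np.linalg.svd(P-c,full_matrices=False); n=v[2]*np.sign(v[2][2])
  ret = um.true_divide(
Traceback (most recent call last):
  File "look.py", line 13, in <module>
    c=P.mean(0); u,s,v=np.linalg.svd(P-c,full_matrices=False); n=v[2]*np.sign(v[2][2])
                                                                 ~^^^
IndexError: index 2 is out of bounds for axis 0 with size 0
```

View pics/s11t.png

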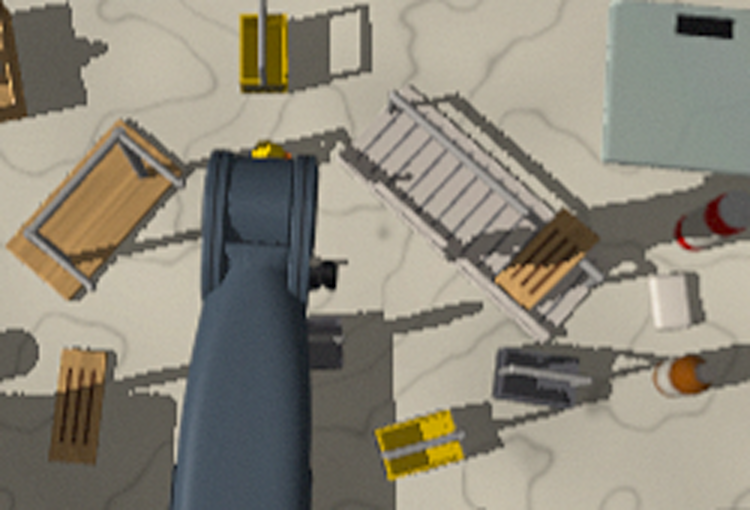

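View pics/s11.png

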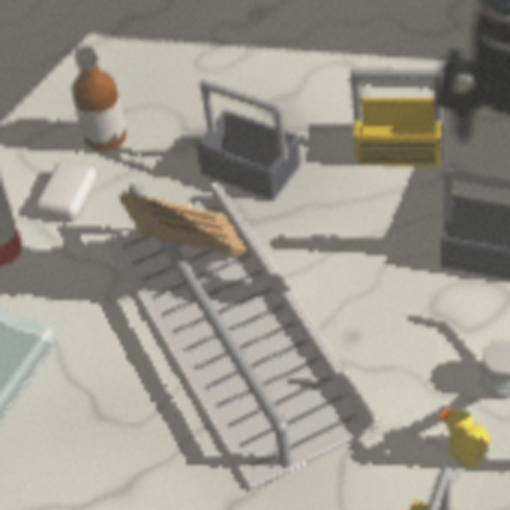

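```bash
cat > sq.py <<'E'
from rk import *
from meas import rect
# contour pixels -> intersect with the leaning plane (slope 43, top face through rack (0,16.8mm))
def lean(n,thr=.4):
    im,d=r.get_image(n)
    for o in r.outline_of("board1",n):
        if o['score']<thr: continue
        m=o['pixels']; ct=max(cv2.findContours(m.astype(np.uint8),0,1)[0],key=len).reshape(-1,2)
        c0,dd=rays(n,ct); oo=torack(c0)[0]; D=np.c_[dd[:,:2]@ex,dd[:,:2]@ey,dd[:,2]]
        a=np.radians(43); N=np.array([-np.sin(a),0,np.cos(a)]); p0=np.array([0,0,.0168])
        Q=oo+D*((p0-oo)@N/(D@N))[:,None]
        uv=np.c_[Q[:,0]/np.cos(a),Q[:,1],Q[:,2]]
        if abs(np.median(Q[:,0]))<.2: print(n,round(o['score'],2),"along,y (mm):",rect(uv))
if __name__=="__main__":
    for k in range(2):
        lean("top"); lean("scene")
E
python3 sq.py; python3 go.py .314 .3013 .06 175.9
```

```text
top 0.89 along,y (mm): (array([  81.1, -114.1]), array([ 66.5, 156.6]), 0.3)
top 0.41 along,y (mm): (array([ 153.5, -261.5]), array([46.7, 74.9]), 47.59)
scene 0.81 along,y (mm): (array([  82.3, -112.4]), array([ 81.9, 167.1]), -2.51)
top 0.93 along,y (mm): (array([  80.4, -114.5]), array([ 63.5, 156.2]), 1.63)
scene 0.82 along,y (mm): (array([  82.2, -108.6]), array([ 81.7, 163.7]), 0.54)
t 19.75 pos [0.4998 0.0296 0.2253] yaw 174.41 w 0.0857 F [0.2 0.  0.3]
turn units -0.3 then shift tool x,y,z (mm): [204.7 257.7 165.3]
   in present axes: [211.4 252.3]
```

```bash
python3 - <<'E'
from rk import *
for n in("top","scene"):
    im,d=r.get_image(n); C=torack(cloud(n,d).reshape(-1,3))
    P=C[(np.abs(C[:,1])<.07)&(np.abs(C[:,0])<.15)]
    print(n)
    for lo in np.arange(-.024,.026,.003):
        q=P[(P[:,0]>=lo)&(P[:,0]<lo+.003)]; print(f"{lo*1e3:.0f}:{np.median(q[:,2])*1e3:.1f}",end=" ")
    for lo in np.arange(.07,.15,.004):
        q=P[(P[:,0]>=lo)&(P[:,0]<lo+.004)]; print(f"{lo*1e3:.0f}:{np.percentile(q[:,2],80)*1e3:.1f}",end=" ")
    B=C[(C[:,1]<-.09)&(C[:,1]>-.14)]
    print("\n board")
    for lo in np.arange(-.012,.125,.006):
        q=B[(B[:,0]>=lo)&(B[:,0]<lo+.006)]; print(f"{lo*1e3:.0f}:{np.median(q[:,2])*1e3:.1f}({len(q)})",end=" ")
    print()
E
```

```text
top
-24:0.0 -21:-0.7 -18:0.1 -15:1.0 -12:8.1 -9:14.2 -6:26.4 -3:25.9 -0:23.9 3:17.1 6:8.4 9:8.0 12:8.3 15:8.6 18:10.0 21:8.7 24:6.3 70:10.4 74:11.4 78:9.8 82:78.5 86:81.1 90:83.2 94:80.7 98:13.1 102:9.4 Traceback (most recent call last):
  File "<stdin>", line 9, in <module>
    return _quantile_unchecked(
        a, q, axis, out, overwrite_input, method, keepdims, weights)
    return _ureduce(a,
                    func=_quantile_ureduce_func,
    ...<5 lines>...
                    overwrite_input=overwrite_input,
                    method=method)
    r = func(a, **kwargs)
    result = _quantile(arr,
                       quantiles=q,
    ...<2 lines>...
                       out=out,
                       weights=wgt)
    slices_having_nans = np.isnan(arr[-1, ...])
                                  ~~~^^^^^^^^^
IndexError: index -1 is out of bounds for axis 0 with size 0
```

Request:
step_arm:
  increments:
    - [0.01, 0.012, 0, -0.3]
    - [0.023, 0.029, 0, 0]
    - [0.023, 0.029, 0, 0]
    - [0.023, 0.029, 0, 0]
    - [0.023, 0.029, 0, 0]
    - [0.023, 0.029, 0, 0]
    - [0.023, 0.029, 0, 0]
    - [0.023, 0.029, 0, 0]
    - [0.023, 0.029, 0, 0]
    - [0.01, 0.012, 0, 0]

```text
time_s: 20.63
position: [0.3121, 0.3027, 0.2256]
orientation: [3.14, -0.001, 3.075]
contact_force: [0.1, -0.5, -0.3]
width: 0.0854
```

```bash
python3 go.py .3126 .3016 .025 176; python3 - <<'E'
from boards import *
boards(("scene",))
E
```

```text
t 20.63 pos [0.3121 0.3027 0.2256] yaw 176.16 w 0.0854 F [ 0.1 -0.5 -0.3]
turn units 0.03 then shift tool x,y,z (mm): [ -0.5  -1.1 200.6]
   in present axes: [-0.5 -1.1]
scene 0.72 437 (array([382.4, 291.9]), array([50.4, 96.8]), -6.95)
scene 0.55 502 (array([ 502.8, -353.2]), array([ 57.6, 171.9]), 89.75)
```

Request:
step_arm:
  increments:
    - [0, -0.001, 0.01, 0]
    - [0, 0, 0.025, 0]
    - [0, 0, 0.035, 0]
    - [0, 0, 0.035, 0]
    - [0, 0, 0.035, 0]
    - [0, 0, 0.03, 0]
    - [0, 0, 0.015, 0]
    - [0, 0, 0.01, 0]
    - [0, 0, 0.006, 0]
    - [0, 0, 0, 0]

```text
time_s: 21.57
position: [0.3145, 0.2977, 0.0232]
orientation: [-3.14, -0.001, 3.069]
contact_force: [-0.3, -0.4, 0.1]
width: 0.0854
```

```bash
python3 go.py .3126 .3016 -.004 176; python3 - <<'E'
from h import *
im,d=r.get_image("scene"); save("s12.png",im,4,(370,110,500,220))
E
```

```text
t 21.57 pos [0.3145 0.2977 0.0232] yaw 175.84 w 0.0854 F [-0.3 -0.4  0.1]
turn units -0.03 then shift tool x,y,z (mm): [ 2.2  3.7 27.2]
   in present axes: [2.2 3.7]
```

View pics/s12.png

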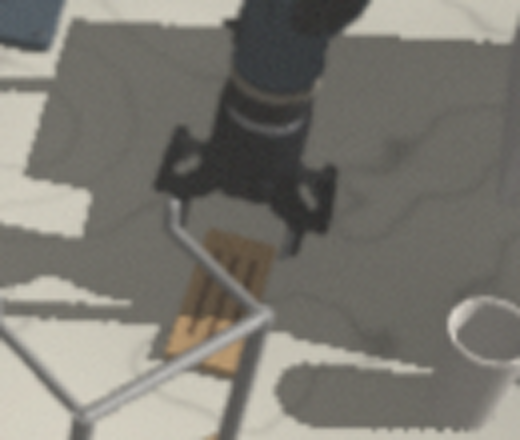

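Request:
step_arm:
  increments:
    - [0.002, 0.003, 0, 0]
    - [0, 0, 0.006, 0]
    - [0, 0, 0.006, 0]
    - [0, 0, 0.006, 0]
    - [0, 0, 0.005, 0]
    - [0, 0, 0.0035, 0]
    - [0, 0, 0, 0]

```text
time_s: 22.2
position: [0.3119, 0.3014, -0.0035]
orientation: [-3.14, -0.002, 3.071]
contact_force: [0.1, 0.4, -0.8]
width: 0.0848
```

Request:
step_arm:
  increments:
    - [0, 0, 0, 0]
    - [0, 0, 0, 0]
    - [0, 0, 0, 0]
    - [0, 0, 0, 0]
    - [0, 0, 0, 0]
    - [0, 0, 0, 0]
    - [0, 0, 0, 0]
    - [0, 0, 0, 0]
  jaw: 1
  force: 80

```text
time_s: 22.87
position: [0.3137, 0.3026, -0.0012]
orientation: [3.14, 0.002, 3.071]
contact_force: [0.7, -0.1, 5.5]
width: 0.0594
```

Request:
step_arm:
  increments:
    - [0, 0, -0.005, 0]
    - [0, 0, -0.01, 0]
    - [0, 0, -0.02, 0]
    - [0, 0, -0.025, 0]
    - [0, 0, -0.025, 0]
    - [0, 0, -0.025, 0]
    - [0, 0, -0.025, 0]
    - [0, 0, -0.02, 0]
    - [0, 0, -0.01, 0]
    - [0, 0, 0, 0]

```text
time_s: 23.7
position: [0.3142, 0.3029, 0.1657]
orientation: [3.139, 0.004, 3.071]
contact_force: [-0.2, 1.3, -0.7]
width: 0.0594
```

```bash
python3 go.py .3126 .3016 .16 136.85; python3 - <<'E'
from h import *
im,d=r.get_image("scene"); save("s13.png",im,3,(370,80,540,220))
C=cloud("scene",d)
for o in r.outline_of("board1","scene"):
    P=C[o['pixels']]; print(round(o['score'],2),o['point'],np.round(np.percentile(P,[3,50,97],axis=0),3).tolist())
E
```

```text
t 23.7 pos [0.3142 0.3029 0.1657] yaw 175.93 w 0.0594 F [-0.2  1.3 -0.7]
turn units 7.82 then shift tool x,y,z (mm): [ 0.2 -2.   5.7]
   in present axes: [ 1.5 -1.4]
0.63 [232.5, 174.9] [[0.503, -0.366, 0.022], [0.552, -0.32, 0.077], [0.598, -0.272, 0.123]]
0.62 [432.4, 155.2] [[0.288, 0.27, 0.174], [0.365, 0.298, 0.181], [0.434, 0.327, 0.186]]
```

View pics/s13.png

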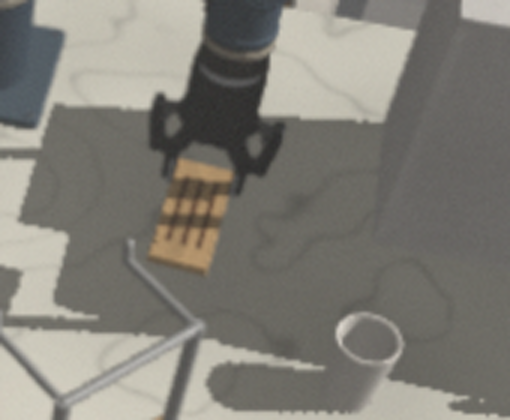

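Request:
step_arm:
  increments:
    - [0, 0, 0, 0.5]
    - [0, 0, 0, 1]
    - [0, 0, 0, 1]
    - [0, 0, 0, 1]
    - [0, 0, 0, 1]
    - [0, 0, 0, 1]
    - [0, 0, 0, 1]
    - [0, 0, 0, 0.8]
    - [0, 0, 0, 0.5]
    - [0, 0, 0, 0]

```text
time_s: 24.63
position: [0.3116, 0.3012, 0.1603]
orientation: [-3.137, -0.001, 2.389]
contact_force: [-0.2, 0.3, -0.1]
width: 0.0596
```

```bash
python3 rk.py .034 .0 .165
```

```text
now rack [[-0.5381  0.1792  0.1603]]
t 24.63 pos [0.3116 0.3012 0.1603] yaw 136.9 w 0.0596 F [-0.2  0.3 -0.1]
turn units 0.01 then shift tool x,y,z (mm): [-572.1 -179.2   -4.7]
   in present axes: [-572.  -179.6]
```

Request:
step_arm:
  increments:
    - [-0.01, -0.003, -0.003, 0]
    - [-0.02, -0.006, -0.002, 0]
    - [-0.032, -0.01, 0, 0]
    - [-0.034, -0.011, 0, 0]
    - [-0.034, -0.011, 0, 0]
    - [-0.034, -0.011, 0, 0]
    - [-0.034, -0.011, 0, 0]
    - [-0.034, -0.011, 0, 0]
    - [-0.034, -0.011, 0, 0]
    - [-0.034, -0.011, 0, 0]

```text
time_s: 25.47
position: [0.4665, 0.0246, 0.1672]
orientation: [-3.141, -0.001, 2.391]
contact_force: [1.2, 0.7, -0.2]
width: 0.0592
```

Request:
step_arm:
  increments:
    - [-0.034, -0.011, 0, 0]
    - [-0.034, -0.011, 0, 0]
    - [-0.034, -0.011, 0, 0]
    - [-0.034, -0.011, 0, 0]
    - [-0.034, -0.011, 0, 0]
    - [-0.034, -0.01, 0, 0]
    - [-0.03, -0.009, 0, 0]
    - [-0.02, -0.006, 0, 0]
    - [-0.012, -0.003, 0, 0]
    - [0, 0, 0, 0]

```text
time_s: 26.3
position: [0.604, -0.2187, 0.1658]
orientation: [-3.14, -0.001, 2.388]
contact_force: [-0.2, 0.6, -0.6]
width: 0.0595
```

```bash
python3 rk.py .033 .0 .093; python3 look.py s14.png
```

```text
now rack [[ 3.080e-02 -1.000e-04  1.658e-01]]
t 26.3 pos [ 0.604  -0.2187  0.1658] yaw 136.8 w 0.0595 F [-0.2  0.6 -0.6]
turn units -0.01 then shift tool x,y,z (mm): [-2.2  0.1 72.8]
   in present axes: [-2.2  0.1]
t 26.3 pos [ 0.604  -0.2187  0.1658] yaw 136.8 w 0.0595 F [-0.2  0.6 -0.6]
turn units -0.01 then shift tool x,y,z (mm): [3.080e+01 1.000e-01 1.658e+02]
   in present axes: [30.8  0.1]
rack [[ 3.080e-02 -1.000e-04  1.658e-01]]
   fit slope x,y deg [-0.9 -1.1]
0.87 [232.4, 183.8] 559 pct [[0.058, -0.03, 0.175], [0.105, 0.001, 0.181], [0.149, 0.03, 0.186]] normal [0.017 0.03  0.999] slope 1.9 skew 119.4
   fit slope x,y deg [39.3  2.5]
0.65 [219.5, 171.0] 122 pct [[0.066, -0.142, 0.08], [0.099, -0.122, 0.112], [0.115, -0.093, 0.123]] normal [-0.633 -0.028  0.774] slope 39.3 skew -2.5
```

View pics/s14.png

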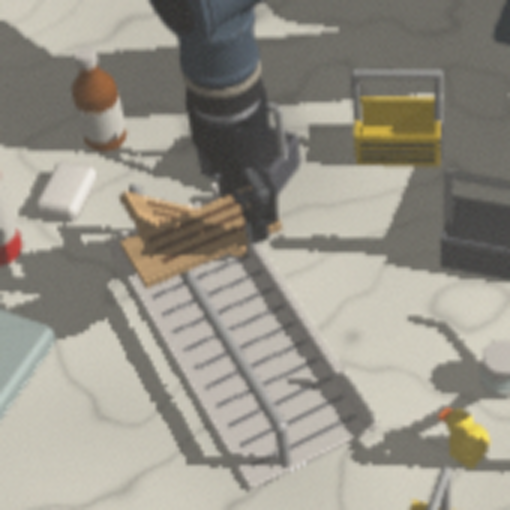

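Request:
step_arm:
  increments:
    - [-0.002, 0, 0.005, 0]
    - [0, 0, 0.012, 0]
    - [0, 0, 0.015, 0]
    - [0, 0, 0.015, 0]
    - [0, 0, 0.013, 0]
    - [0, 0, 0.009, 0]
    - [0, 0, 0.005, 0]
    - [0, 0, 0, 0]

```text
time_s: 27.07
position: [0.6042, -0.2154, 0.0916]
orientation: [-3.14, -0.004, 2.391]
contact_force: [-0.9, -0.0, -2.0]
width: 0.0596
```

Request:
step_arm:
  increments:
    - [0, 0, 0.005, 0]
    - [0, 0, 0.005, 0]
    - [0, 0, 0.004, 0]
    - [0, 0, 0.004, 0]
    - [0, 0, 0.004, 0]
    - [0, 0, 0.004, 0]
    - [0, 0, 0.004, 0]
    - [0, 0, 0, 0]
  force: 25

```text
time_s: 27.73
position: [0.6063, -0.2159, 0.0674]
orientation: [3.14, 0.002, 2.391]
contact_force: [-6.0, 5.7, 12.4]
width: 0.0594
```

```bash
python3 rk.py .033 .0 .028; python3 look.py s15.png
```

```text
now rack [[0.0305 0.0036 0.0674]]
t 27.73 pos [ 0.6063 -0.2159  0.0674] yaw 137.01 w 0.0594 F [-6.   5.7 12.4]
turn units 0.03 then shift tool x,y,z (mm): [-2.5 -3.6 39.4]
   in present axes: [-2.5 -3.6]
t 27.73 pos [ 0.6063 -0.2159  0.0674] yaw 137.01 w 0.0594 F [-6.   5.7 12.4]
turn units 0.03 then shift tool x,y,z (mm): [30.5 -3.6 67.4]
   in present axes: [30.5 -3.5]
rack [[0.0305 0.0036 0.0674]]
   fit slope x,y deg [11.5 -1.2]
0.94 [237.8, 201.7] 494 pct [[0.058, -0.025, 0.087], [0.103, 0.006, 0.099], [0.147, 0.033, 0.11]] normal [-0.204  0.03   0.979] slope 11.9 skew 8.4
   fit slope x,y deg [41.3 -2.9]
0.9 [229.3, 174.6] 283 pct [[0.057, -0.146, 0.069], [0.087, -0.109, 0.1], [0.115, -0.084, 0.123]] normal [-0.724 -0.07   0.687] slope 46.6 skew -5.5
   fit slope x,y deg [-0.3 -2.2]
0.67 [191.2, 163.3] 278 pct [[0.114, -0.313, 0.009], [0.149, -0.273, 0.025], [0.181, -0.242, 0.032]] normal [0.025 0.031 0.999] slope 2.3 skew 128.6
```

Request:
step_arm:
  increments:
    - [-0.002, -0.001, 0.004, 0]
    - [-0.002, -0.001, 0.004, 0]
    - [-0.001, 0, 0.004, 0]
    - [0, 0, 0.004, 0]
    - [0, 0, 0.004, 0]
    - [0, 0, 0, 0]
  force: 20

```text
time_s: 28.33
position: [0.6086, -0.22, 0.0465]
orientation: [3.139, 0.001, 2.391]
contact_force: [-4.1, 5.2, 9.0]
width: 0.0596
```

Request:
step_arm:
  increments:
    - [0, 0, 0.004, 0]
    - [0, 0, 0.004, 0]
    - [0, 0, 0.004, 0]
    - [0, 0, 0.002, 0]
    - [0, 0, 0, 0]

```text
time_s: 28.75
position: [0.6106, -0.222, 0.0346]
orientation: [3.139, 0.007, 2.391]
contact_force: [-2.8, 2.6, 11.5]
width: 0.0594
```

```bash
python3 rk.py .033 .0 .028; python3 look.py s15.png
```

```text
now rack [[0.0379 0.002  0.0346]]
t 28.75 pos [ 0.6106 -0.222   0.0346] yaw 136.97 w 0.0594 F [-2.8  2.6 11.5]
turn units 0.02 then shift tool x,y,z (mm): [ 4.9 -2.   6.6]
   in present axes: [ 4.9 -2. ]
t 28.75 pos [ 0.6106 -0.222   0.0346] yaw 136.97 w 0.0594 F [-2.8  2.6 11.5]
turn units 0.02 then shift tool x,y,z (mm): [37.9 -2.  34.6]
   in present axes: [37.9 -2. ]
rack [[0.0379 0.002  0.0346]]
   fit slope x,y deg [44.3  0.4]
0.8 [235.2, 200.7] 403 pct [[0.058, -0.059, 0.062], [0.096, 0.006, 0.11], [0.131, 0.033, 0.141]] normal [-0.731 -0.212  0.649] slope 49.6 skew -16.2
   fit slope x,y deg [40.  -0.5]
0.73 [224.9, 173.4] 296 pct [[0.058, -0.17, 0.01], [0.089, -0.111, 0.099], [0.115, -0.085, 0.123]] normal [-0.765 -0.322  0.558] slope 56.1 skew -22.8
```

View pics/s15.png

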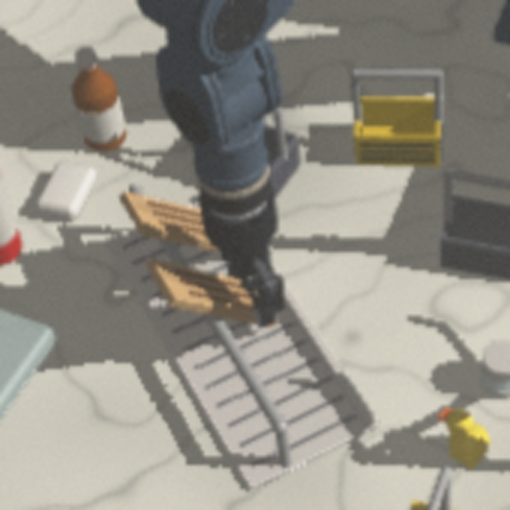

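Request:
step_arm:
  increments:
    - [0.003, 0, 0.002, 0]
    - [0.003, 0, 0.002, 0]
    - [0.003, 0, 0.002, 0]
    - [0.003, 0, 0.002, 0]
    - [0, 0, 0, 0]

```text
time_s: 29.27
position: [0.6004, -0.2133, 0.024]
orientation: [3.14, 0.003, 2.391]
contact_force: [-0.8, 1.2, 5.7]
width: 0.0597
```

Request:
step_arm:
  increments:
    - [0.002, 0, 0.002, 0]
    - [0.001, 0, 0.002, 0]
    - [0.001, 0, 0.001, 0]
    - [0, 0, 0, 0]
    - [0, 0, 0, 0]

```text
time_s: 29.68
position: [0.5983, -0.2115, 0.0196]
orientation: [3.14, 0.005, 2.39]
contact_force: [-1.3, 1.1, 7.5]
width: 0.0593
```

```bash
python3 rk.py .019 .0 .0165; python3 look.py s16.png|grep -A1 fit
```

```text
now rack [[0.0216 0.0013 0.0196]]
t 29.68 pos [ 0.5983 -0.2115  0.0196] yaw 136.94 w 0.0593 F [-1.3  1.1  7.5]
turn units 0.02 then shift tool x,y,z (mm): [ 2.6 -1.3  3.1]
   in present axes: [ 2.6 -1.3]
   fit slope x,y deg [40.7  0.5]
0.72 [228.8, 172.4] 287 pct [[0.056, -0.145, 0.07], [0.086, -0.107, 0.1], [0.115, -0.083, 0.124]] normal [-0.71  -0.326  0.624] slope 51.4 skew -24.7
   fit slope x,y deg [42.6 -1.9]
0.7 [240.7, 203.9] 316 pct [[0.057, -0.029, 0.069], [0.089, 0.007, 0.102], [0.116, 0.032, 0.125]] normal [-0.728 -0.044  0.684] slope 46.9 skew -3.4
```

Nearly seated. A little more, then release.

Request:
step_arm:
  increments:
    - [0.002, 0, 0.002, 0]
    - [0.002, 0, 0.001, 0]
    - [0.001, 0, 0, 0]
    - [0, 0, 0, 0]

```text
time_s: 30.12
position: [0.5973, -0.2102, 0.0192]
orientation: [3.139, 0.012, 2.389]
contact_force: [0.8, -1.7, 12.0]
width: 0.0594
```

Request:
step_arm:
  increments:
    - [0, 0, 0, 0]
    - [0, 0, 0, 0]
    - [0, 0, 0, 0]
    - [0, 0, 0, 0]
    - [0, 0, 0, 0]
    - [0, 0, 0, 0]
  jaw: 0

```text
time_s: 30.62
position: [0.592, -0.2068, 0.0129]
orientation: [-3.141, -0.002, 2.39]
contact_force: [-0.0, 0.9, -0.5]
width: 0.0853
```

Request:
step_arm:
  increments:
    - [0, 0, -0.003, 0]
    - [0, 0, -0.01, 0]
    - [0, 0, -0.02, 0]
    - [0, 0, -0.03, 0]
    - [0, 0, -0.03, 0]
    - [0, 0, -0.035, 0]
    - [0, 0, -0.035, 0]
    - [0, 0, -0.03, 0]
    - [0, 0, -0.02, 0]
    - [0, 0, 0, 0]

```text
time_s: 31.45
position: [0.5951, -0.2083, 0.2351]
orientation: [3.138, 0.012, 2.39]
contact_force: [0.3, -0.1, 1.0]
width: 0.0856
```

Request:
step_arm:
  increments:
    - [0.01, 0.01, 0, 0]
    - [0.03, 0.02, 0, 0]
    - [0.03, 0.02, 0, 0]
    - [0.03, 0.02, 0, 0]
    - [0.03, 0.02, 0, 0]
    - [0.03, 0.02, 0, 0]
    - [0.03, 0.02, 0, 0]
    - [0.03, 0.02, 0, 0]
    - [0.02, 0.01, 0, 0]
    - [0, 0, 0, 0]

```text
time_s: 32.28
position: [0.5234, 0.0786, 0.2254]
orientation: [-3.141, -0.005, 2.396]
contact_force: [0.1, -0.3, -0.2]
width: 0.0854
```

```bash
python3 sq.py; python3 look.py s17.png|grep -A1 fit; python3 - <<'E'
from h import *
im,d=r.get_image("top"); save("s17t.png",im,3,(230,120,480,290))
E
```

```text
top 0.89 along,y (mm): (array([81.6,  3.1]), array([ 59.2, 149.5]), 0.58)
top 0.64 along,y (mm): (array([  82.1, -114. ]), array([ 61.2, 152.4]), 0.23)
scene 0.77 along,y (mm): (array([82.9,  5.3]), array([ 80.9, 166. ]), -1.18)
top 0.89 along,y (mm): (array([  82.2, -114.2]), array([ 58.6, 150.5]), 1.65)
top 0.72 along,y (mm): (array([82.6,  1. ]), array([ 63.8, 152.6]), -0.1)
scene 0.74 along,y (mm): (array([  83.8, -113.8]), array([ 82.3, 167.4]), 1.54)
scene 0.57 along,y (mm): (array([82.1,  4.1]), array([ 75.2, 158.7]), -0.61)
   fit slope x,y deg [41.3 -1.6]
0.85 [229.9, 174.3] 290 pct [[0.057, -0.149, 0.066], [0.087, -0.111, 0.1], [0.115, -0.085, 0.124]] normal [-0.736 -0.158  0.658] slope 48.9 skew -12.1
   fit slope x,y deg [41.6 -1.6]
0.55 [245.2, 201.9] 286 pct [[0.057, -0.027, 0.072], [0.088, 0.005, 0.101], [0.115, 0.031, 0.124]] normal [-0.677 -0.012  0.736] slope 42.6 skew -1.0
```

View pics/s17t.png

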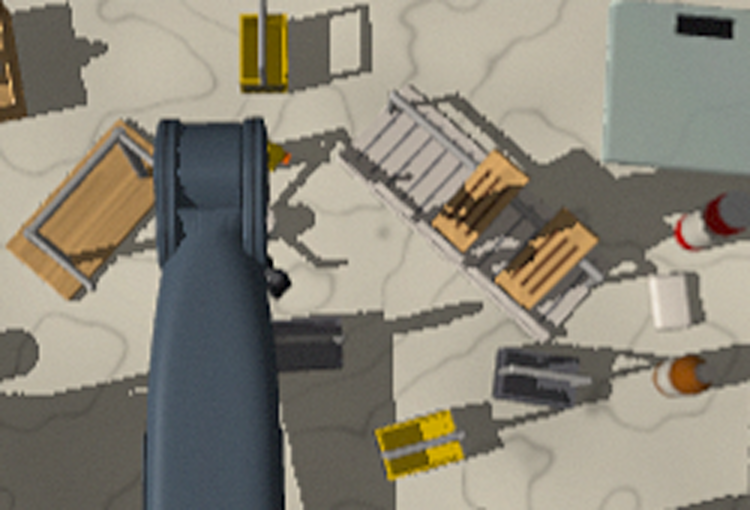

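View pics/s17.png

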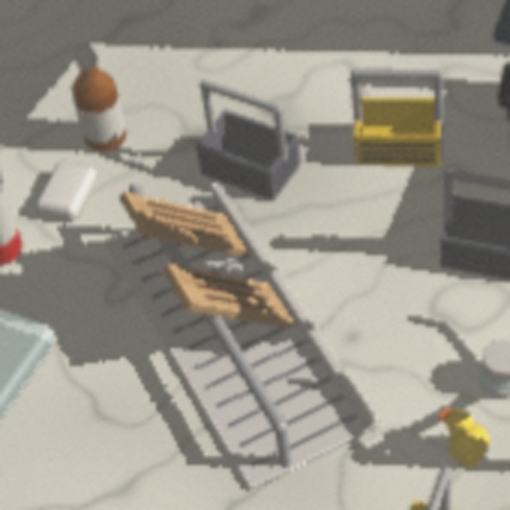

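Request:
step_arm:
  increments:
    - [0, 0, 0, 1]
    - [0, 0, 0, 1]
    - [0, 0, 0, 1]
    - [0, 0, 0, 1]
    - [0, 0, 0, 1]
    - [0, 0, 0, 1]
    - [0, 0, 0, 1]
    - [0, 0, 0, 1]
    - [0, 0, 0, 1]
    - [0, 0, 0, 0]

```text
time_s: 33.67
position: [0.5266, 0.0734, 0.2269]
orientation: [3.141, -0.0, 1.603]
contact_force: [0.3, 0.1, 0.4]
width: 0.0854
```

```bash
python3 go.py .4393 .0223 .16 92; python3 m1.py 2>/dev/null | grep -A1 " b[12] "
```

```text
t 33.67 pos [0.5266 0.0734 0.2269] yaw 91.82 w 0.0854 F [0.3 0.1 0.4]
turn units -0.04 then shift tool x,y,z (mm): [-48.  -89.1  66.9]
   in present axes: [-48.3 -88.9]
scene b1 94 [ 0.44   -0.0149  0.1239] len 0.084 yaw 94.4 zmax 0.1338
   rim 268 (array([438.1,  -4.7]), array([ 77.2, 103.8]), -85.84)
scene b2 105 [ 0.3936 -0.3131  0.1231] len 0.107 yaw 80.7 zmax 0.1331
   rim 260 (array([ 390.3, -312.5]), array([ 78. , 106.3]), 81.04)
--
top b1 62 [ 0.4412 -0.0106  0.1246] len 0.087 yaw 92.2 zmax 0.1321
   rim 77 (array([441.6,  -8.3]), array([67.3, 91.7]), -88.97)
top b2 82 [ 0.3928 -0.3122  0.1225] len 0.106 yaw 78.6 zmax 0.1319
   rim 119 (array([ 393.6, -311.1]), array([ 70.7, 101.7]), 81.24)
```

Request:
step_arm:
  increments:
    - [-0.006, -0.01, 0, 0]
    - [-0.012, -0.023, 0, 0]
    - [-0.012, -0.023, 0, 0]
    - [-0.012, -0.022, 0, 0]
    - [-0.006, -0.011, 0.005, 0]
    - [0, 0, 0.015, 0]
    - [0, 0, 0.02, 0]
    - [0, 0, 0.015, 0]
    - [0, 0, 0.01, 0]
    - [0, 0, 0, 0]

```text
time_s: 34.6
position: [0.4375, 0.0228, 0.1593]
orientation: [-3.137, -0.001, 1.606]
contact_force: [-0.2, -1.0, -0.6]
width: 0.0853
```

```bash
python3 go.py .4398 .0223 .106 92; python3 - <<'E'
from h import *
im,d=r.get_image("scene"); save("s18.png",im,4,(280,100,410,220))
im,d=r.get_image("top"); save("s18t.png",im,4,(270,180,400,300))
E
```

```text
t 34.6 pos [0.4375 0.0228 0.1593] yaw 91.99 w 0.0853 F [-0.2 -1.  -0.6]
turn units -0.0 then shift tool x,y,z (mm): [-0.5  2.3 53.3]
   in present axes: [-0.5  2.3]
```

View pics/s18.png

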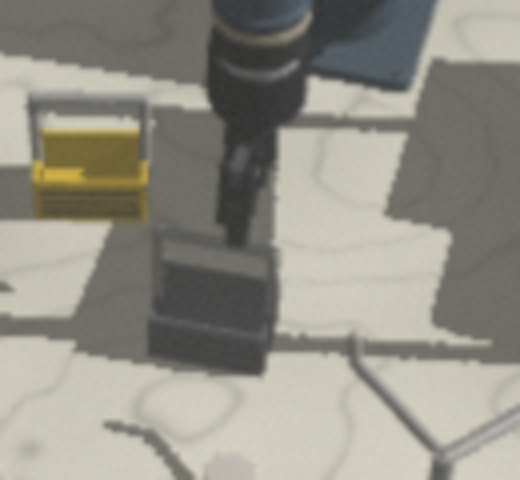

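Request:
step_arm:
  increments:
    - [0, 0.002, 0.01, 0]
    - [0, 0, 0.015, 0]
    - [0, 0, 0.013, 0]
    - [0, 0, 0.01, 0]
    - [0, 0, 0.005, 0]
    - [0, 0, 0, 0]

```text
time_s: 35.2
position: [0.4405, 0.0229, 0.1076]
orientation: [-3.14, -0.0, 1.605]
contact_force: [-0.3, 0.7, -0.2]
width: 0.0853
```

Request:
step_arm:
  increments:
    - [0, 0, 0, 0]
    - [0, 0, 0, 0]
    - [0, 0, 0, 0]
    - [0, 0, 0, 0]
    - [0, 0, 0, 0]
    - [0, 0, 0, 0]
    - [0, 0, 0, 0]
    - [0, 0, 0, 0]
    - [0, 0, 0, 0]
    - [0, 0, 0, 0]
  jaw: 1
  force: 60

```text
time_s: 36.03
position: [0.4412, 0.0228, 0.1092]
orientation: [3.141, -0.0, 1.605]
contact_force: [-1.0, -0.0, 2.9]
width: 0.0075
```

```bash
python3 go.py .4398 .0223 .106 92; python3 - <<'E'
from h import *
im,d=r.get_image("scene"); save("s19.png",im,4,(280,100,410,220))
E
```

```text
t 36.03 pos [0.4412 0.0228 0.1092] yaw 91.94 w 0.0075 F [-1.  -0.   2.9]
turn units -0.01 then shift tool x,y,z (mm): [-0.5 -1.4  3.2]
   in present axes: [-0.5 -1.4]
```

View pics/s19.png

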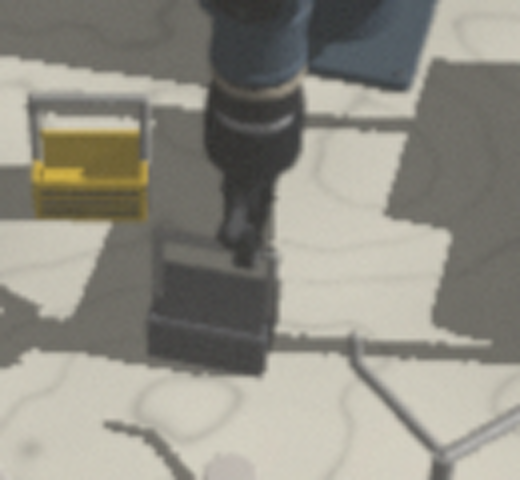

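Request:
step_arm:
  increments:
    - [0, 0, -0.004, 0]
    - [0, 0, -0.01, 0]
    - [0, 0, -0.017, 0]
    - [0, 0, -0.02, 0]
    - [0, 0, -0.02, 0]
    - [0, 0, -0.022, 0]
    - [0, 0, -0.02, 0]
    - [0, 0, -0.02, 0]
    - [0, 0, -0.012, 0]
    - [0, 0, -0.006, 0]

```text
time_s: 36.92
position: [0.4421, 0.0226, 0.2623]
orientation: [3.138, 0.001, 1.604]
contact_force: [0.6, -0.1, -2.1]
width: 0.0073
```

Request:
step_arm:
  increments:
    - [0, 0, 0, -0.5]
    - [0, 0, 0, -1]
    - [0, 0, 0, -1]
    - [0, 0, 0, -1]
    - [0, 0, 0, -1]
    - [0, 0, 0, -1]
    - [0, 0, 0, -1]
    - [0, 0, 0, -1]
    - [0, 0, 0, -1]
    - [0, 0, 0, -1]

```text
time_s: 37.75
position: [0.4407, 0.0227, 0.2591]
orientation: [-3.141, -0.001, 2.438]
contact_force: [-0.2, -0.8, -1.9]
width: 0.0076
```

```bash
cat > hk.py <<'E'
from h import *
from go import go
import sys
S=np.array([.6188,.2712]); b=np.radians(49.85); sx=np.array([np.cos(b),np.sin(b)]); sy=np.array([-np.sin(b),np.cos(b)])
def tostand(P): P=np.atleast_2d(P); return np.c_[(P[:,:2]-S)@sx,(P[:,:2]-S)@sy,P[:,2:]]
if __name__=="__main__":
    x,y,z=map(float,sys.argv[1:4]); p=S+x*sx+y*sy
    print("now stand",tostand(r.sense()['position']).round(4)); go(p[0],p[1],z,139.85)
    if len(sys.argv)>4:
        for n in("scene","top"):
            im,d=r.get_image(n); save(sys.argv[4]+n+".png",im,3,(270,100,480,280) if n=="scene" else (220,140,400,290))
E
python3 hk.py -.18 -.054 .262 s20
```

```text
now stand [[-0.3047 -0.0241  0.2591]]
t 37.75 pos [0.4407 0.0227 0.2591] yaw 139.68 w 0.0076 F [-0.2 -0.8 -1.9]
turn units -0.03 then shift tool x,y,z (mm): [-29.9 124.7  -2.9]
   in present axes: [-29.5 124.8]
```

View pics/s20scene.png

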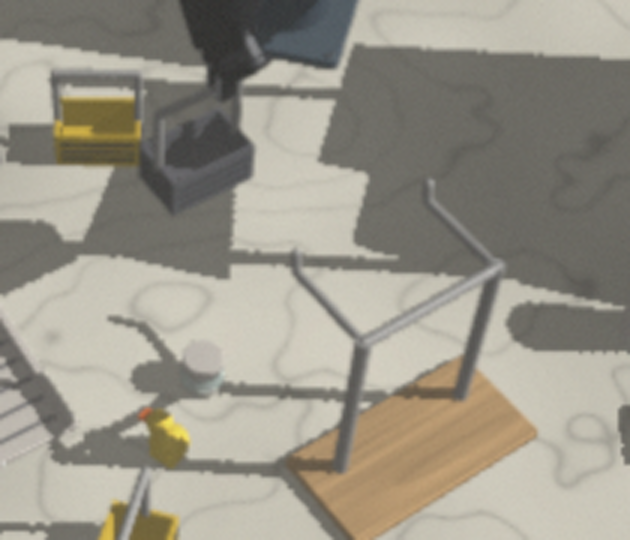

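```bash
cat > bar.py <<'E'
from hk import *
from meas import line
# basket held: rim points in stand frame relative to TCP
p=tostand(r.sense()['position'])[0]
print("tcp stand",p.round(4))
for n in("scene","top"):
    im,d=r.get_image(n); C=tostand(cloud(n,d).reshape(-1,3)); I=im.reshape(-1,3).astype(int)
    q=C-p
    m=(np.abs(q[:,0])<.03)&(q[:,2]>-.045)&(q[:,2]<.03)&(np.abs(q[:,1])<.11)&((np.abs(q[:,1])>.018))
    P=q[m]; 
    if len(P): print(n,"near-bar pts",len(P),"y range",np.percentile(P[:,1],[2,98]).round(3))
    for lo in np.arange(-.09,.09,.012):
        s=P[(P[:,1]>=lo)&(P[:,1]<lo+.012)]
        if len(s)>2: print(f"  y{lo*1e3:.0f}: n{len(s)} x{np.median(s[:,0])*1e3:.1f} z90 {np.percentile(s[:,2],90)*1e3:.1f}",end=";")
    print()
E
python3 bar.py
```

```text
tcp stand [-0.3047 -0.0241  0.2591]
scene near-bar pts 143 y range [-0.077  0.026]
  y-78: n57 x0.1 z90 16.8;  y-66: n13 x0.0 z90 20.3;  y-54: n13 x0.3 z90 19.0;  y-42: n11 x0.8 z90 19.7;  y-30: n11 x1.7 z90 21.0;  y18: n36 x1.5 z90 4.5;
```

Request:
step_arm:
  increments:
    - [-0.005, 0.005, 0, 0]
    - [-0.01, 0.01, -0.003, 0]
    - [-0.01, 0.015, 0, 0]
    - [-0.005, 0.015, 0, 0]
    - [0, 0.015, 0, 0]
    - [0, 0.015, 0, 0]
    - [0, 0.012, 0, 0]
    - [0, 0.008, 0, 0]
    - [0, 0, 0, 0]
    - [0, 0, 0, 0]

```text
time_s: 38.78
position: [0.5257, 0.0755, 0.2626]
orientation: [-3.141, -0.0, 2.434]
contact_force: [0.8, 0.6, -1.5]
width: 0.0075
```

```bash
python3 hk.py -.055 -.055 .262 s21; python3 bar.py
```

```text
now stand [[-0.2097 -0.055   0.2626]]
t 38.78 pos [0.5257 0.0755 0.2626] yaw 139.45 w 0.0075 F [ 0.8  0.6 -1.5]
turn units -0.08 then shift tool x,y,z (mm): [  0.  154.7   0.6]
   in present axes: [  1.1 154.7]
tcp stand [-0.2102 -0.0551  0.2629]
scene near-bar pts 141 y range [-0.077  0.026]
  y-78: n53 x0.1 z90 17.2;  y-66: n14 x-0.6 z90 18.7;  y-54: n13 x0.8 z90 19.6;  y-42: n13 x0.0 z90 20.2;  y-30: n16 x1.3 z90 20.4;  y18: n32 x1.7 z90 -0.7;
top near-bar pts 29 y range [-0.078 -0.051]
  y-78: n16 x-2.8 z90 18.4;  y-66: n10 x-1.1 z90 16.0;
```

View pics/s21scene.png

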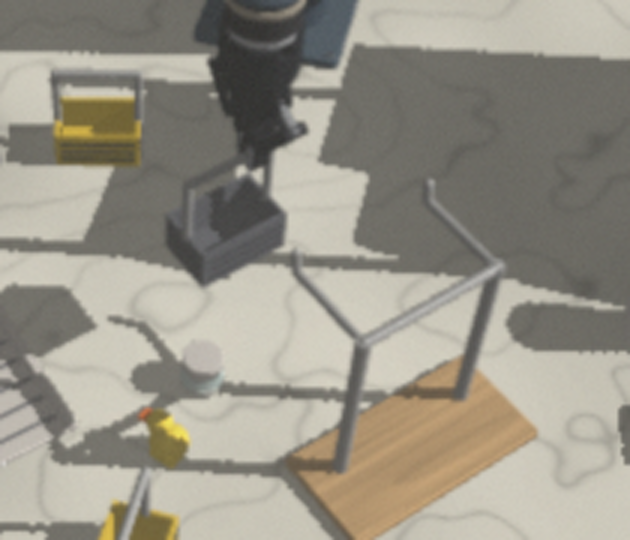

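Request:
step_arm:
  increments:
    - [0, 0.004, -0.002, -0.08]
    - [0, 0.008, -0.002, 0]
    - [0, 0.012, 0, 0]
    - [0, 0.012, 0, 0]
    - [0, 0.012, 0, 0]
    - [0, 0.012, 0, 0]
    - [0, 0.008, 0, 0]
    - [0, 0.004, 0, 0]
    - [0, 0, 0, 0]

```text
time_s: 39.73
position: [0.5726, 0.1312, 0.2665]
orientation: [-3.142, -0.0, 2.442]
contact_force: [-0.5, -0.7, -2.6]
width: 0.0077
```

```bash
python3 hk.py -.055 -.055 .266 s22; python3 bar.py
```

```text
now stand [[-0.1368 -0.055   0.2665]]
t 39.73 pos [0.5726 0.1312 0.2665] yaw 139.89 w 0.0077 F [-0.5 -0.7 -2.6]
turn units 0.01 then shift tool x,y,z (mm): [ 0.  81.8  0.5]
   in present axes: [-0.1 81.8]
tcp stand [-0.1378 -0.0551  0.2668]
scene near-bar pts 151 y range [-0.077  0.026]
  y-78: n59 x0.9 z90 17.4;  y-66: n13 x1.5 z90 20.3;  y-54: n14 x0.9 z90 19.2;  y-42: n17 x0.7 z90 20.3;  y-30: n14 x0.5 z90 18.9;  y18: n33 x1.0 z90 -8.5;
top near-bar pts 37 y range [-0.078 -0.045]
  y-78: n17 x-2.3 z90 17.1;  y-66: n9 x0.4 z90 18.7;  y-54: n9 x-2.7 z90 18.8;
```

View pics/s22scene.png

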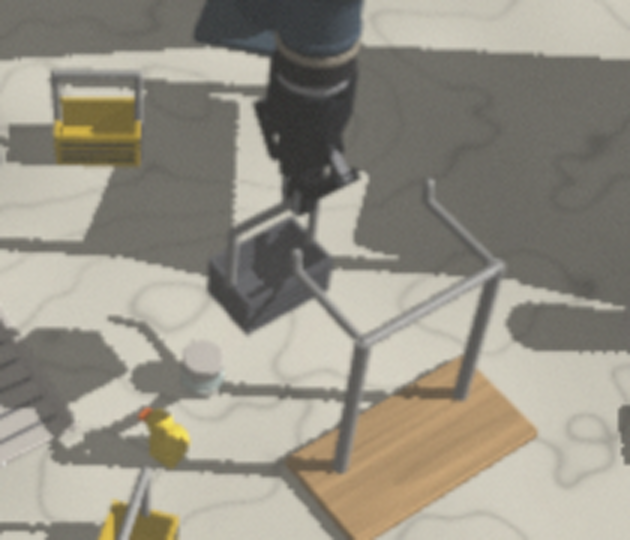

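View pics/s22top.png

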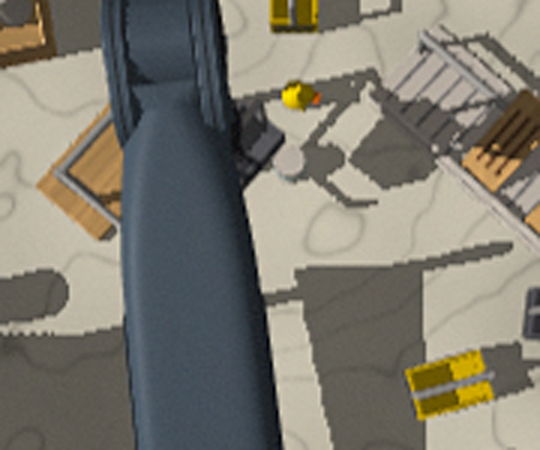

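Request:
step_arm:
  increments:
    - [0, 0.004, 0, 0]
    - [0, 0.008, 0, 0]
    - [0, 0.012, 0, 0]
    - [0, 0.012, 0, 0]
    - [0, 0.012, 0, 0]
    - [0, 0.012, 0, 0]
    - [0, 0.01, 0, 0]
    - [0, 0.006, 0, 0]
    - [0, 0.003, 0, 0]
    - [0, 0, 0, 0]

```text
time_s: 40.77
position: [0.6234, 0.1913, 0.2664]
orientation: [-3.141, -0.0, 2.441]
contact_force: [-0.2, -0.1, -1.4]
width: 0.0075
```

```bash
python3 hk.py -.055 -.055 .226 s23; python3 bar.py
```

```text
now stand [[-0.0581 -0.0551  0.2664]]
t 40.77 pos [0.6234 0.1913 0.2664] yaw 139.86 w 0.0075 F [-0.2 -0.1 -1.4]
turn units 0.0 then shift tool x,y,z (mm): [ 0.1  3.1 40.4]
   in present axes: [0.  3.1]
tcp stand [-0.0589 -0.0552  0.2668]
scene near-bar pts 211 y range [-0.078  0.024]
  y-90: n4 x1.9 z90 19.0;  y-78: n59 x0.8 z90 17.3;  y-66: n15 x0.3 z90 19.4;  y-54: n17 x-0.6 z90 17.7;  y-42: n13 x1.7 z90 19.6;  y-30: n76 x0.5 z90 15.3;  y18: n27 x0.4 z90 -13.2;
top near-bar pts 60 y range [-0.078 -0.026]
  y-78: n21 x-3.3 z90 16.9;  y-66: n9 x0.3 z90 15.4;  y-54: n10 x-0.6 z90 16.8;  y-42: n8 x-3.5 z90 17.8;  y-30: n10 x-7.4 z90 -31.9;
```

View pics/s23scene.png

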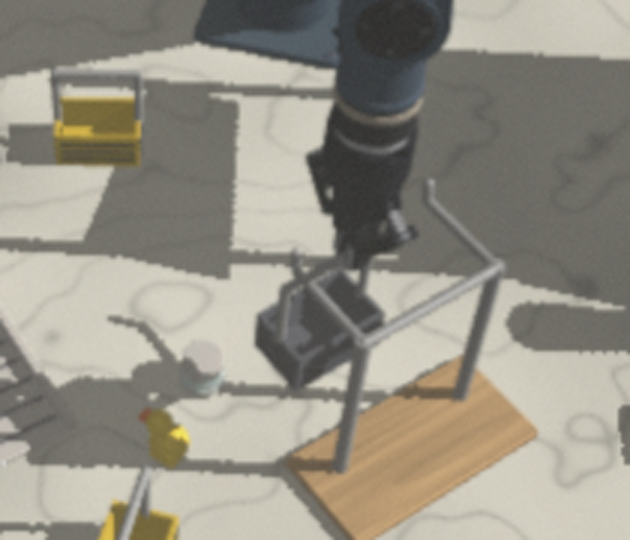

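Request:
step_arm:
  increments:
    - [0, 0.002, 0.005, 0]
    - [0, 0.001, 0.008, 0]
    - [0, 0, 0.008, 0]
    - [0, 0, 0.007, 0]
    - [0, 0, 0.005, 0]
    - [0, 0, 0.003, 0]
    - [0, 0, 0, 0]

```text
time_s: 41.55
position: [0.6244, 0.1929, 0.2292]
orientation: [-3.14, -0.002, 2.441]
contact_force: [0.3, 0.2, -1.9]
width: 0.0077
```

Request:
step_arm:
  increments:
    - [0, 0, 0.002, 0]
    - [0, 0, 0.002, 0]
    - [0, 0, 0.001, 0]
    - [0, 0, 0, 0]
    - [0, 0, 0, 0]

```text
time_s: 41.97
position: [0.6251, 0.1931, 0.226]
orientation: [3.141, 0.0, 2.441]
contact_force: [0.1, -0.9, -1.5]
width: 0.0076
```

```bash
python3 hk.py -.055 -.055 .226 s24
```

```text
now stand [[-0.0556 -0.0552  0.226 ]]
t 41.97 pos [0.6251 0.1931 0.226 ] yaw 139.84 w 0.0076 F [ 0.1 -0.9 -1.5]
turn units -0.0 then shift tool x,y,z (mm): [ 0.2  0.6 -0. ]
   in present axes: [0.2 0.6]
```

View pics/s24scene.png

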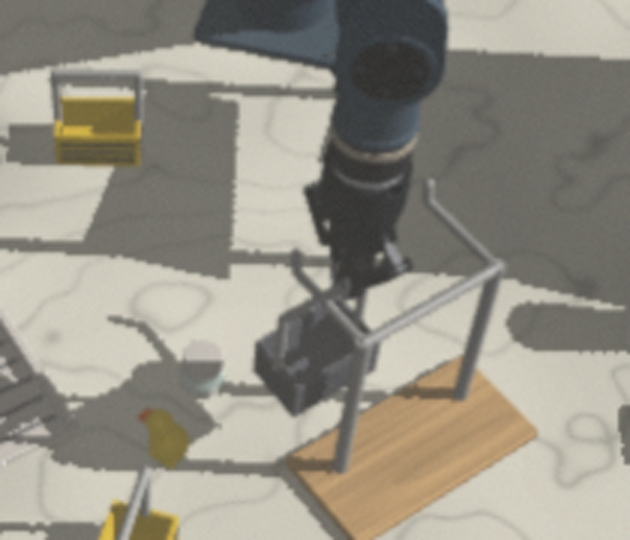

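Request:
step_arm:
  increments:
    - [0, 0, 0.001, 0]
    - [0, 0, 0.001, 0]
    - [0, 0, 0, 0]
    - [0, 0, 0, 0]

```text
time_s: 42.4
position: [0.6251, 0.1931, 0.2239]
orientation: [3.141, 0.0, 2.441]
contact_force: [-0.1, 0.5, -1.8]
width: 0.0076
```

Request:
step_arm:
  increments:
    - [0, 0, 0.001, 0]
    - [0, 0, 0.0005, 0]
    - [0, 0, 0, 0]
    - [0, 0, 0, 0]

```text
time_s: 42.73
position: [0.6252, 0.1932, 0.2233]
orientation: [3.14, 0.001, 2.441]
contact_force: [-1.1, -0.1, 2.6]
width: 0.0075
```

Request:
step_arm:
  increments:
    - [0, 0, 0, 0]
    - [0, 0, 0, 0]
    - [0, 0, 0, 0]
    - [0, 0, 0, 0]
    - [0, 0, 0, 0]
  jaw: 0.65

```text
time_s: 43.15
position: [0.625, 0.193, 0.2219]
orientation: [-3.141, -0.0, 2.441]
contact_force: [0.7, 0.1, 0.2]
width: 0.0299
```

```bash
python3 hk.py -.055 -.055 .223 s25
```

```text
now stand [[-0.0557 -0.0551  0.2219]]
t 43.15 pos [0.625  0.193  0.2219] yaw 139.83 w 0.0299 F [0.7 0.1 0.2]
turn units -0.0 then shift tool x,y,z (mm): [ 0.1  0.7 -1.1]
   in present axes: [0.1 0.7]
```

View pics/s25scene.png

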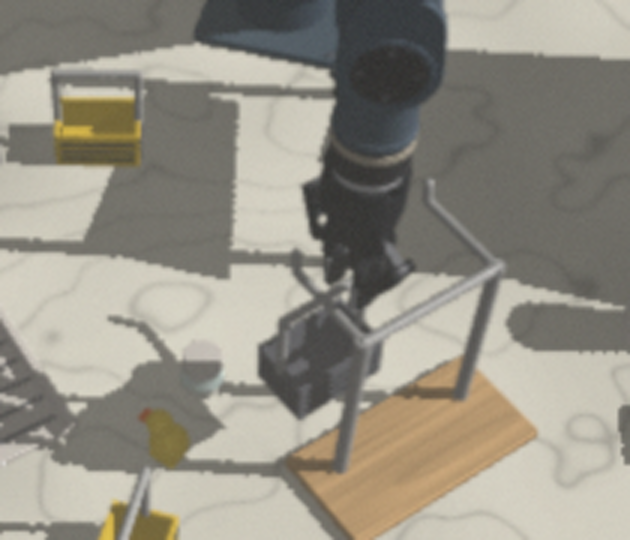

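Request:
step_arm:
  increments:
    - [0, 0, -0.003, 0]
    - [0, 0, -0.006, 0]
    - [0, 0, -0.01, 0]
    - [0, 0, -0.015, 0]
    - [0, 0, -0.02, 0]
    - [0, 0, -0.02, 0]
    - [0, 0, -0.02, 0]
    - [0, 0, -0.01, 0]
    - [0, 0, 0, 0]

```text
time_s: 44.0
position: [0.626, 0.1933, 0.3307]
orientation: [3.136, 0.004, 2.441]
contact_force: [-0.6, -0.0, 0.3]
width: 0.0296
```

```bash
python3 hk.py -.055 -.055 .223 s26; python3 go.py .3975 -.286 .2 80
```

```text
now stand [[-0.0549 -0.0558  0.3307]]
t 44.0 pos [0.626  0.1933 0.3307] yaw 139.83 w 0.0296 F [-0.6 -0.   0.3]
turn units -0.0 then shift tool x,y,z (mm): [ 8.000e-01 -1.000e-01  1.077e+02]
   in present axes: [ 0.8 -0.1]
t 44.1 pos [0.6255 0.1932 0.327 ] yaw 139.84 w 0.03 F [-0.2 -0.2 -0.8]
turn units 11.97 then shift tool x,y,z (mm): [-511.5 -141.3  127. ]
   in present axes: [-134.8 -513.3]
```

View pics/s26scene.png

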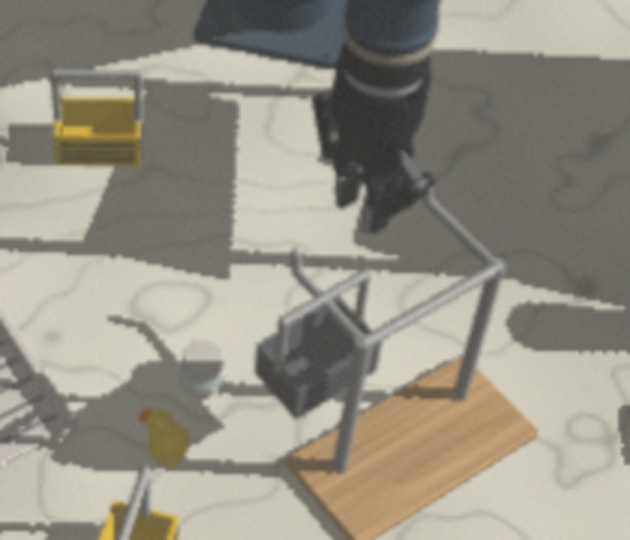

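Request:
step_arm:
  increments:
    - [-0.004, -0.015, 0, 0]
    - [-0.008, -0.03, 0, 0]
    - [-0.01, -0.037, 0, 0]
    - [-0.01, -0.037, 0, 0]
    - [-0.01, -0.037, 0, 0]
    - [-0.01, -0.037, 0, 0]
    - [-0.01, -0.037, 0, 0]
    - [-0.01, -0.037, 0, 0]
    - [-0.01, -0.037, 0, 0]
    - [-0.01, -0.037, 0, 0]
  jaw: 0

```text
time_s: 44.93
position: [0.4737, -0.128, 0.3247]
orientation: [-3.141, -0.002, 2.441]
contact_force: [1.3, -0.9, 0.3]
width: 0.0859
```

Request:
step_arm:
  increments:
    - [-0.01, -0.037, 0, 0]
    - [-0.01, -0.037, 0, 0]
    - [-0.009, -0.037, 0, 0]
    - [-0.005, -0.015, 0, 1]
    - [0, 0, 0, 1]
    - [0, 0, 0, 1]
    - [0, 0, 0, 1]
    - [0, 0, 0, 1]
    - [0, 0, 0, 1]
    - [0, 0, 0, 1]

```text
time_s: 45.77
position: [0.4195, -0.2447, 0.3246]
orientation: [-3.14, -0.002, 1.825]
contact_force: [-0.2, -0.7, 0.3]
width: 0.085
```

Request:
step_arm:
  increments:
    - [0, 0, 0.02, 1]
    - [0, 0, 0.03, 1]
    - [0, 0, 0.03, 1]
    - [0, 0, 0.02, 1]
    - [0, 0, 0.01, 1]
    - [0, 0, 0, 0]

```text
time_s: 46.27
position: [0.4177, -0.2431, 0.211]
orientation: [-3.133, -0.004, 1.392]
contact_force: [-0.2, 0.7, 0.4]
width: 0.0856
```

```bash
python3 m1.py 2>/dev/null | grep -A1 " b[2] "; python3 go.py .3976 -.2863 .16 79.8;  python3 - <<'E'
from h import *
im,d=r.get_image("top"); save("s27.png",im,1.25)
E
```

```text
t 46.37 pos [ 0.4193 -0.2444  0.2151] yaw 79.96 w 0.0855 F [ 0.8 -0.8  0.1]
turn units 0.03 then shift tool x,y,z (mm): [-45.1 -14.   55.1]
   in present axes: [-45.  -14.1]
```

View pics/s27.png

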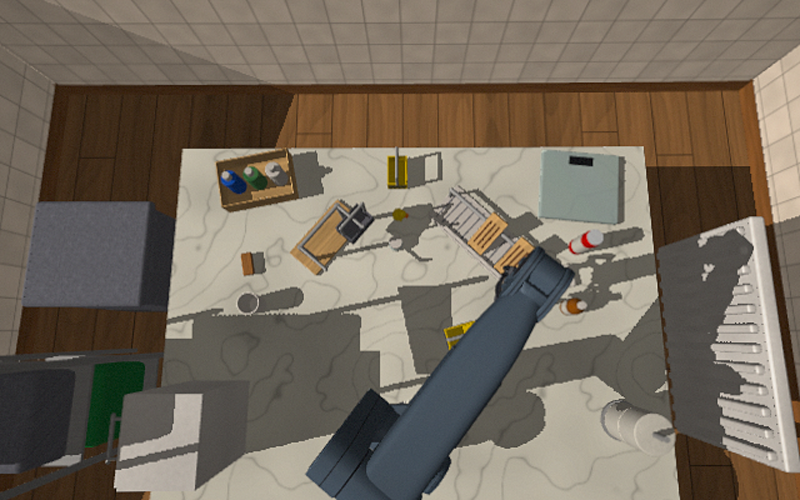

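Request:
step_arm:
  increments:
    - [-0.01, -0.003, 0, 0]
    - [-0.015, -0.005, 0, 0]
    - [-0.015, -0.005, 0, 0]
    - [-0.005, -0.001, 0, 0]
    - [0, 0, 0.01, 0]
    - [0, 0, 0.02, 0]
    - [0, 0, 0.015, 0]
    - [0, 0, 0.005, 0]
    - [0, 0, 0, 0]
    - [0, 0, 0, 0]

```text
time_s: 47.25
position: [0.3985, -0.2865, 0.1664]
orientation: [-3.141, -0.0, 1.394]
contact_force: [-0.3, 0.2, 1.0]
width: 0.0855
```

```bash
python3 go.py .3978 -.2862 .107 79.8; python3 - <<'E'
from h import *
im,d=r.get_image("scene"); save("s28.png",im,4,(200,80,330,200))
E
```

```text
t 47.25 pos [ 0.3985 -0.2865  0.1664] yaw 79.87 w 0.0855 F [-0.3  0.2  1. ]
turn units 0.01 then shift tool x,y,z (mm): [ 0.2 -0.8 59.4]
   in present axes: [ 0.2 -0.8]
```

View pics/s28.png

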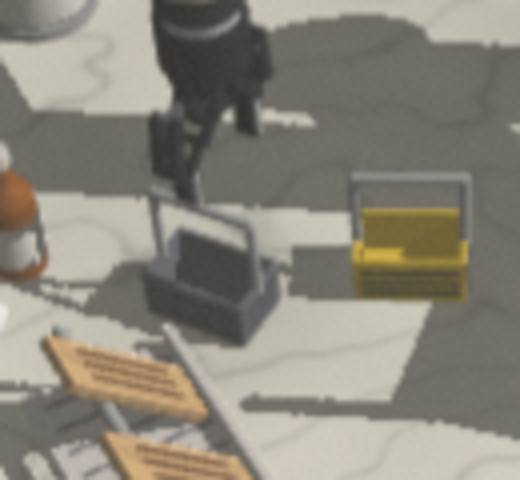

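```bash
python3 - <<'E'
from h import *
p=r.sense()['position']
q=np.array([p,[.3978,-.2862,.12],[.393,-.3118,.12]])
print(((proj("scene",q)-[200,80])*4).round(0))
E
```

```text
[[219. 181.]
 [226. 221.]
 [200. 211.]]
```

Consistent with the picture. Descend and grip.

Request:
step_arm:
  increments:
    - [0, -0.001, 0.01, 0]
    - [0, 0, 0.015, 0]
    - [0, 0, 0.015, 0]
    - [0, 0, 0.012, 0]
    - [0, 0, 0.006, 0]
    - [0, 0, 0, 0]

```text
time_s: 47.8
position: [0.3966, -0.2858, 0.1065]
orientation: [-3.139, -0.002, 1.394]
contact_force: [0.4, 0.1, 0.0]
width: 0.0854
```

Request:
step_arm:
  increments:
    - [0, 0, 0, 0]
    - [0, 0, 0, 0]
    - [0, 0, 0, 0]
    - [0, 0, 0, 0]
    - [0, 0, 0, 0]
    - [0, 0, 0, 0]
    - [0, 0, 0, 0]
    - [0, 0, 0, 0]
    - [0, 0, 0, 0]
    - [0, 0, 0, 0]
  jaw: 1
  force: 60

```text
time_s: 48.63
position: [0.3979, -0.2869, 0.1088]
orientation: [3.14, 0.0, 1.393]
contact_force: [1.0, 0.2, 2.0]
width: 0.0071
```

Request:
step_arm:
  increments:
    - [0, 0, -0.004, 0]
    - [0, 0, -0.01, 0]
    - [0, 0, -0.017, 0]
    - [0, 0, -0.02, 0]
    - [0, 0, -0.02, 0]
    - [0, 0, -0.022, 0]
    - [0, 0, -0.022, 0]
    - [0, 0, -0.02, 0]
    - [0, 0, -0.012, 0]
    - [0, 0, -0.006, 0]

```text
time_s: 49.47
position: [0.3979, -0.2872, 0.2641]
orientation: [3.139, 0.002, 1.393]
contact_force: [1.2, -0.1, -1.0]
width: 0.0073
```

```bash
python3 hk.py -.22 .105 .266; python3 - <<'E'
from h import *
im,d=r.get_image("scene"); save("s29.png",im,2.5,(150,60,400,260))
E
```

```text
now stand [[-0.5693 -0.1912  0.2641]]
t 49.47 pos [ 0.3979 -0.2872  0.2641] yaw 79.83 w 0.0073 F [ 1.2 -0.1 -1. ]
turn units -12.0 then shift tool x,y,z (mm): [296.2 349.3  -1.9]
   in present axes: [450.6 -82. ]
```

View pics/s29.png

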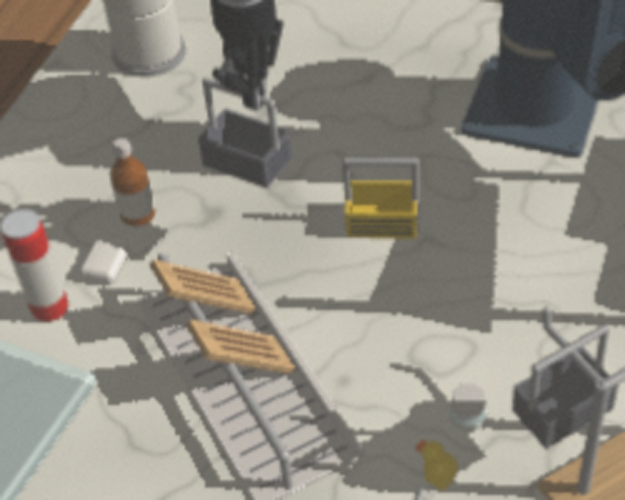

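Request:
step_arm:
  increments:
    - [0.008, -0.002, -0.002, 0]
    - [0.018, -0.003, 0, 0]
    - [0.028, -0.005, 0, 0]
    - [0.033, -0.006, 0, 0]
    - [0.033, -0.006, 0, 0]
    - [0.033, -0.006, 0, 0]
    - [0.033, -0.006, 0, 0]
    - [0.033, -0.006, 0, 0]
    - [0.033, -0.006, 0, 0]
    - [0.033, -0.006, 0, 0]

```text
time_s: 50.35
position: [0.395, 0.0051, 0.2618]
orientation: [-3.139, -0.0, 1.393]
contact_force: [0.8, -0.2, -0.8]
width: 0.0078
```

Request:
step_arm:
  increments:
    - [0.033, -0.006, 0, 0]
    - [0.033, -0.006, 0, 0]
    - [0.033, -0.006, 0, 0]
    - [0.028, -0.006, 0, 0]
    - [0.02, -0.004, 0, 0]
    - [0.012, -0.002, 0, 0]
    - [0.006, -0.001, 0, 0]
    - [0, 0, 0, 0]

```text
time_s: 51.02
position: [0.394, 0.1718, 0.262]
orientation: [-3.139, 0.001, 1.396]
contact_force: [-0.1, -1.3, -1.5]
width: 0.0078
```

Request:
step_arm:
  increments:
    - [0, 0, 0, -0.5]
    - [0, 0, 0, -1]
    - [0, 0, 0, -1]
    - [0, 0, 0, -1]
    - [0, 0, 0, -1]
    - [0, 0, 0, -1]
    - [0, 0, 0, -1]
    - [0, 0, 0, -1]
    - [0, 0, 0, -1]
    - [0, 0, 0, -1]

```text
time_s: 51.85
position: [0.3948, 0.1696, 0.2627]
orientation: [-3.14, -0.0, 2.225]
contact_force: [-0.1, 0.3, -1.6]
width: 0.0074
```

Request:
step_arm:
  increments:
    - [0, 0, 0, -1]
    - [0, 0, 0, -1]
    - [0, 0, 0, -0.5]
    - [0, 0, 0, 0]
    - [0, 0, 0, 0]
    - [0, 0, 0, 0]

```text
time_s: 52.35
position: [0.395, 0.1703, 0.263]
orientation: [-3.141, -0.0, 2.439]
contact_force: [-0.4, -0.7, -1.5]
width: 0.0076
```

```bash
python3 hk.py -.15 .105 .266 s30; python3 bar.py
```

```text
now stand [[-0.2214  0.106   0.263 ]]
t 52.35 pos [0.395  0.1703 0.263 ] yaw 139.72 w 0.0076 F [-0.4 -0.7 -1.5]
turn units -0.03 then shift tool x,y,z (mm): [-1.  71.4 -3. ]
   in present axes: [-0.8 71.4]
tcp stand [-0.2212  0.1061  0.2632]
scene near-bar pts 144 y range [-0.076  0.027]
  y-78: n58 x1.5 z90 15.2;  y-66: n13 x0.7 z90 19.1;  y-54: n14 x0.4 z90 21.3;  y-42: n10 x0.6 z90 18.7;  y-30: n16 x1.0 z90 19.6;  y18: n31 x1.5 z90 -2.2;
top near-bar pts 45 y range [-0.077 -0.034]
  y-78: n15 x-1.9 z90 19.2;  y-66: n10 x0.9 z90 17.2;  y-54: n12 x-0.0 z90 17.1;  y-42: n8 x-1.3 z90 18.8;
```

View pics/s30scene.png

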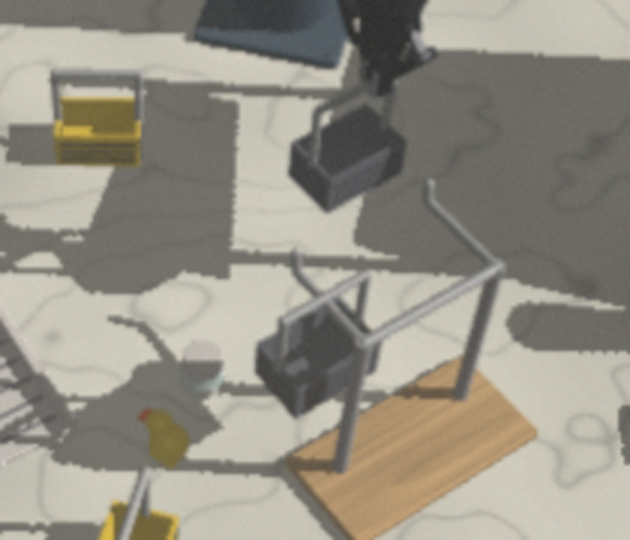

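Request:
step_arm:
  increments:
    - [0, 0.004, -0.002, 0]
    - [0, 0.008, -0.002, 0]
    - [0, 0.012, 0, 0]
    - [0, 0.014, 0, 0]
    - [0, 0.014, 0, 0]
    - [0, 0.012, 0, 0]
    - [0, 0.008, 0, 0]
    - [0, 0.004, 0, 0]
    - [0, 0, 0, 0]

```text
time_s: 53.3
position: [0.4446, 0.2296, 0.267]
orientation: [-3.141, -0.0, 2.441]
contact_force: [-0.9, 0.7, -0.9]
width: 0.0076
```

```bash
python3 hk.py -.055 .105 .266 s31; python3 bar.py
```

```text
now stand [[-0.1441  0.1063  0.267 ]]
t 53.3 pos [0.4446 0.2296 0.267 ] yaw 139.88 w 0.0076 F [-0.9  0.7 -0.9]
turn units 0.01 then shift tool x,y,z (mm): [-1.3 89.1  1. ]
   in present axes: [-1.4 89.1]
tcp stand [-0.1451  0.1064  0.2673]
scene near-bar pts 140 y range [-0.076  0.028]
  y-78: n58 x1.7 z90 14.8;  y-66: n13 x1.4 z90 20.2;  y-54: n13 x1.3 z90 21.5;  y-42: n10 x0.6 z90 17.7;  y-30: n15 x-1.4 z90 19.3;  y18: n29 x1.3 z90 -8.6;
top near-bar pts 54 y range [-0.079 -0.026]
  y-78: n18 x-1.9 z90 15.2;  y-66: n10 x-0.5 z90 14.8;  y-54: n10 x-0.7 z90 17.4;  y-42: n11 x-0.9 z90 16.8;
```

View pics/s31scene.png

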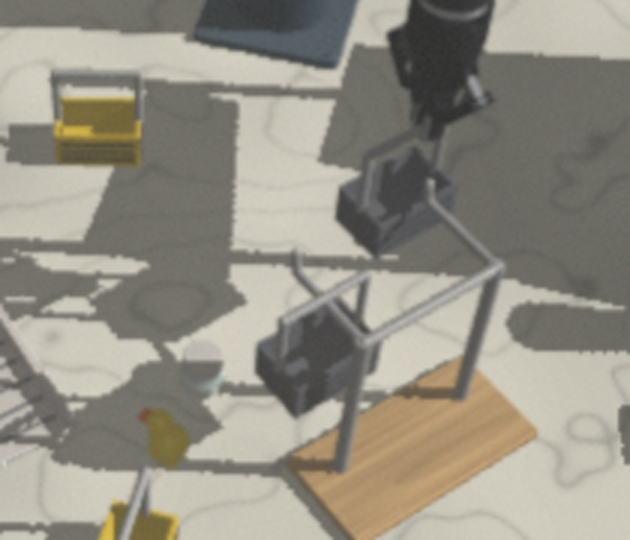

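Request:
step_arm:
  increments:
    - [-0.001, 0.005, 0, 0]
    - [0, 0.01, 0, 0]
    - [0, 0.013, 0, 0]
    - [0, 0.013, 0, 0]
    - [0, 0.013, 0, 0]
    - [0, 0.013, 0, 0]
    - [0, 0.01, 0, 0]
    - [0, 0.007, 0, 0]
    - [0, 0.004, 0, 0]
    - [0, 0, 0, 0]

```text
time_s: 54.33
position: [0.5022, 0.2962, 0.2668]
orientation: [-3.141, -0.0, 2.441]
contact_force: [-0.4, 0.2, -1.8]
width: 0.0073
```

```bash
python3 hk.py -.055 .105 .224 s32; python3 bar.py
```

```text
now stand [[-0.0561  0.1053  0.2668]]
t 54.33 pos [0.5022 0.2962 0.2668] yaw 139.86 w 0.0073 F [-0.4  0.2 -1.8]
turn units 0.0 then shift tool x,y,z (mm): [-0.3  1.1 42.8]
   in present axes: [-0.3  1.1]
tcp stand [-0.0571  0.1052  0.2672]
scene near-bar pts 191 y range [-0.076  0.023]
  y-78: n59 x1.9 z90 14.6;  y-66: n13 x2.1 z90 18.8;  y-54: n13 x1.0 z90 18.8;  y-42: n12 x1.3 z90 19.8;  y-30: n70 x1.5 z90 16.6;  y18: n23 x-0.1 z90 -16.3;
top near-bar pts 100 y range [-0.077  0.024]
  y-78: n20 x-2.8 z90 15.4;  y-66: n10 x-0.7 z90 16.8;  y-54: n11 x-0.3 z90 17.3;  y-42: n15 x-2.5 z90 14.9;  y-30: n35 x-4.6 z90 15.9;  y18: n9 x-5.0 z90 4.1;
```

View pics/s32scene.png

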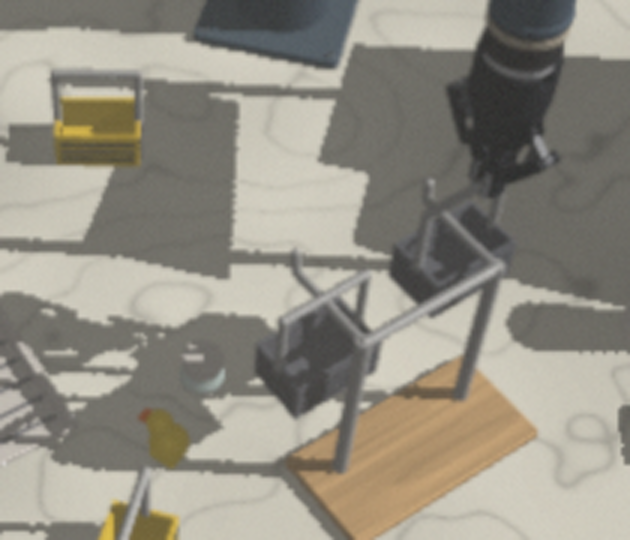

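Through the frame. Lower it.

Request:
step_arm:
  increments:
    - [0, 0.001, 0.005, 0]
    - [0, 0, 0.008, 0]
    - [0, 0, 0.008, 0]
    - [0, 0, 0.007, 0]
    - [0, 0, 0.006, 0]
    - [0, 0, 0.004, 0]
    - [0, 0, 0.002, 0]
    - [0, 0, 0, 0]
    - [0, 0, 0, 0]

```text
time_s: 55.28
position: [0.5023, 0.2963, 0.2274]
orientation: [3.142, 0.0, 2.441]
contact_force: [0.8, 0.9, -1.0]
width: 0.0075
```

Request:
step_arm:
  increments:
    - [0, 0, 0.001, 0]
    - [0, 0, 0.001, 0]
    - [0, 0, 0, 0]
    - [0, 0, 0, 0]

```text
time_s: 55.62
position: [0.5024, 0.2964, 0.2255]
orientation: [3.141, 0.0, 2.441]
contact_force: [-0.2, -0.2, -1.7]
width: 0.0078
```

Request:
step_arm:
  increments:
    - [0, 0, 0.001, 0]
    - [0, 0, 0.001, 0]
    - [0, 0, 0, 0]
    - [0, 0, 0, 0]

```text
time_s: 55.95
position: [0.5025, 0.2964, 0.2236]
orientation: [3.141, 0.0, 2.441]
contact_force: [-0.2, 0.2, -0.5]
width: 0.0074
```

Request:
step_arm:
  increments:
    - [0, 0, 0.001, 0]
    - [0, 0, 0, 0]
    - [0, 0, 0, 0]
    - [0, 0, 0, 0]

```text
time_s: 56.28
position: [0.5025, 0.2965, 0.2231]
orientation: [3.14, 0.0, 2.441]
contact_force: [-0.2, 0.5, 3.8]
width: 0.0074
```

Request:
step_arm:
  increments:
    - [0, 0, 0, 0]
    - [0, 0, 0, 0]
    - [0, 0, 0, 0]
    - [0, 0, 0, 0]
    - [0, 0, 0, 0]
  jaw: 0.65

```text
time_s: 56.7
position: [0.5022, 0.2963, 0.2218]
orientation: [-3.141, -0.0, 2.441]
contact_force: [-0.2, 0.3, 0.2]
width: 0.03
```

Request:
step_arm:
  increments:
    - [0, 0, -0.003, 0]
    - [0, 0, -0.006, 0]
    - [0, 0, -0.01, 0]
    - [0, 0, -0.015, 0]
    - [0, 0, -0.02, 0]
    - [0, 0, -0.02, 0]
    - [0, 0, -0.02, 0]
    - [0, 0, -0.01, 0]
    - [0, 0, 0, 0]

```text
time_s: 57.45
position: [0.5035, 0.2968, 0.3311]
orientation: [3.135, 0.003, 2.441]
contact_force: [0.5, -0.9, 0.8]
width: 0.0298
```

Request:
step_arm:
  increments:
    - [0, -0.01, 0, 0]
    - [0, -0.025, 0, 0]
    - [0, -0.03, 0, 0]
    - [0, -0.03, 0, 0]
    - [0, -0.03, 0, 0]
    - [0, -0.03, 0, 0]
    - [0, -0.03, 0, 0]
    - [0, -0.02, 0, 0]
    - [0, -0.01, 0, 0]
    - [0, 0, 0, 0]

```text
time_s: 58.28
position: [0.3629, 0.1311, 0.3269]
orientation: [3.141, 0.001, 2.439]
contact_force: [0.7, -0.2, 0.6]
width: 0.0299
```

```bash
python3 hk.py -.055 .105 .33 s33; python3 sq.py; python3 - <<'E'
from h import *
im,d=r.get_image("scene"); save("s33full.png",im,1.25)
im,d=r.get_image("top"); save("s33topf.png",im,1.25)
E
```

```text
now stand [[-0.2721  0.1053  0.3269]]
t 58.28 pos [0.3629 0.1311 0.3269] yaw 139.74 w 0.0299 F [ 0.7 -0.2  0.6]
turn units -0.02 then shift tool x,y,z (mm): [ -0.3 217.1  -3.1]
   in present axes: [1.000e-01 2.171e+02]
top 0.7 along,y (mm): (array([83. ,  2.3]), array([ 66.8, 149.6]), -2.3)
top 0.68 along,y (mm): (array([  82.1, -113.9]), array([ 61.3, 151.6]), 0.23)
scene 0.64 along,y (mm): (array([  82.9, -111.1]), array([ 81. , 170.2]), 1.92)
scene 0.59 along,y (mm): (array([82.4,  3.7]), array([ 76.3, 163.2]), -1.95)
top 0.7 along,y (mm): (array([  82.6, -113.6]), array([ 64.8, 154.3]), -1.09)
top 0.61 along,y (mm): (array([83.1,  1.1]), array([ 66.1, 152.8]), 1.6)
top 0.49 along,y (mm): (array([-247.8,  393.2]), array([100.5, 186. ]), -9.35)
scene 0.89 along,y (mm): (array([  83.9, -113. ]), array([ 78.1, 163.5]), -0.14)
scene 0.6 along,y (mm): (array([83.8,  3.5]), array([ 74. , 162.1]), -0.6)
```

View pics/s33scene.png

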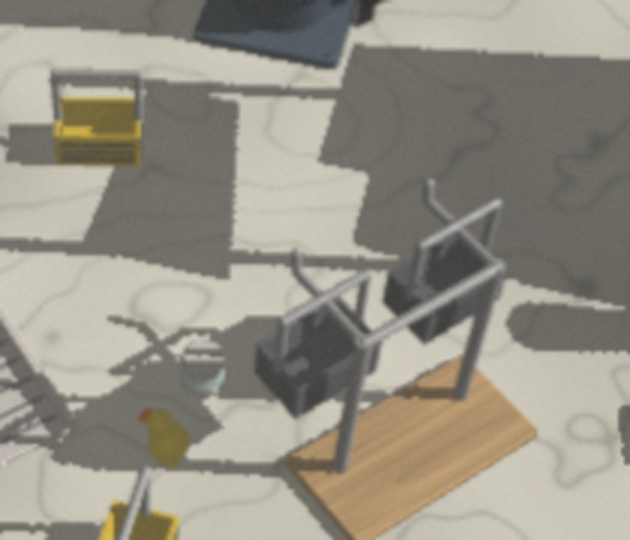

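View pics/s33full.png

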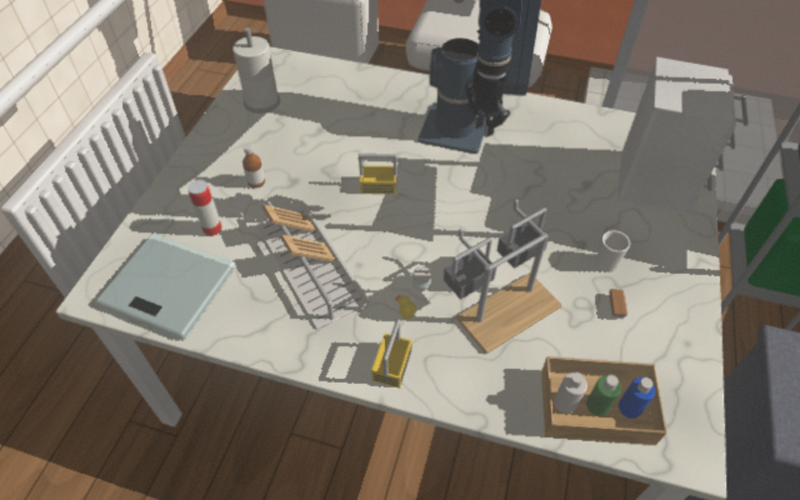

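View pics/s33topf.png

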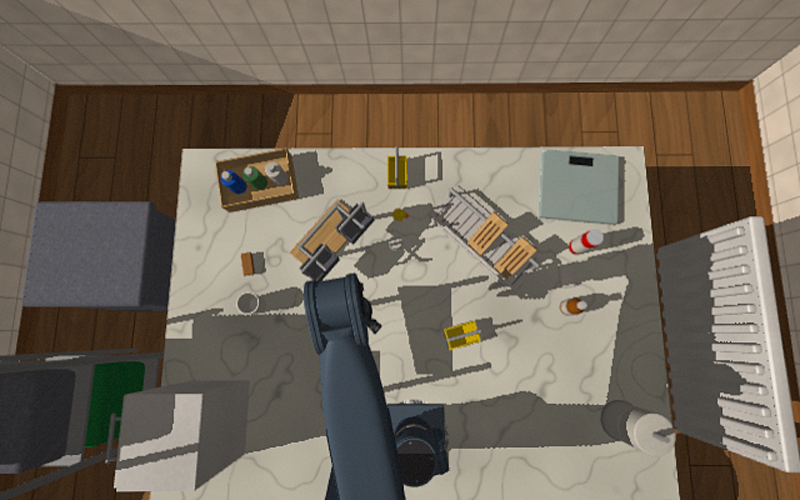

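```bash
python3 - <<'E'
from h import *
im,d=r.get_image("scene"); save("s34.png",im,3.5,(120,90,340,260))
im2,d=r.get_image("top"); save("s34t.png",im2,3.5,(340,120,520,290))
print(r.find_in("soap","top")[:3]); r.get_image("scene"); print(r.find_in("soap","scene")[:3])
E
```

```text
[{'point': [451.1, 222.2], 'score': 0.5}]
[{'point': [193.7, 164.3], 'score': 0.74}, {'point': [376.1, 216.8], 'score': 0.66}]
```

View pics/s34.png

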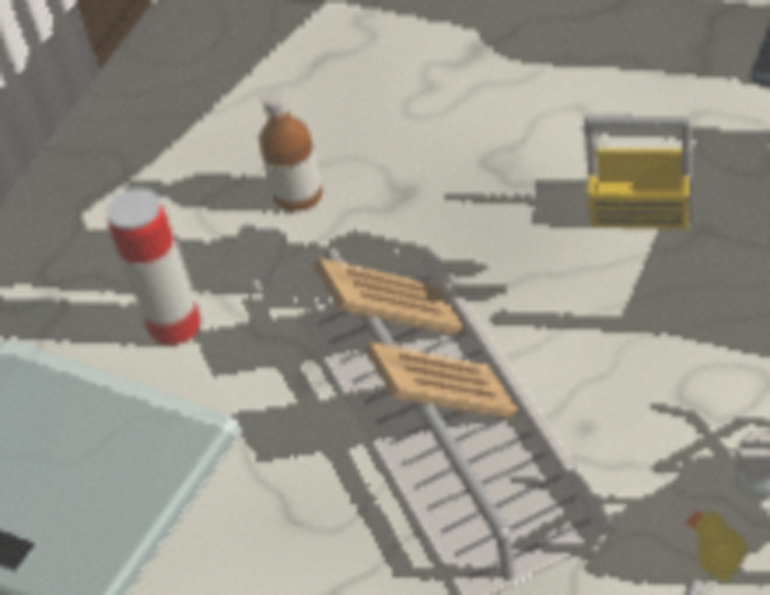

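View pics/s34t.png

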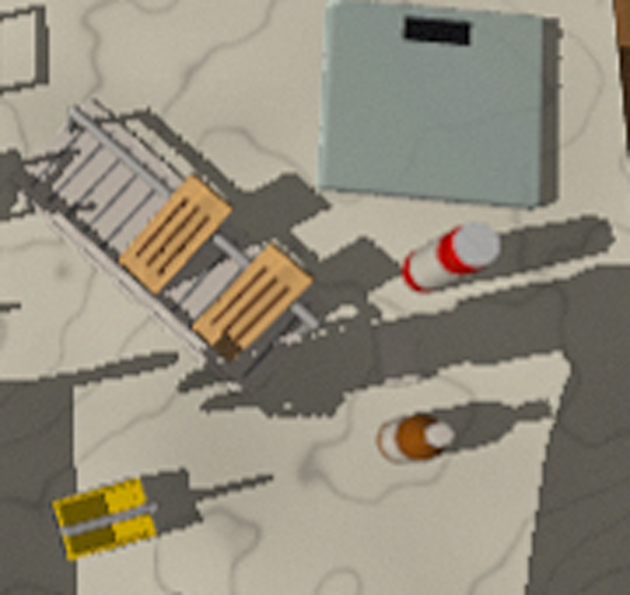

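```bash
python3 - <<'E'
from h import *
d0=np.load("s0.npz")
for n,u,v in(("top",451,222),("scene",193,164)):
    im,d=r.get_image(n); 
    for D in(d0[n+"_d"],d):
        C=cloud(n,D)[v-14:v+15,u-16:u+17]; m=(C[...,2]>.012)&(C[...,2]<.04); P=C[m]; print(n,len(P),np.median(P,0).round(4))
# all distractors: depth difference summary
for n in("top","scene"):
    im,d=r.get_image(n); D=np.abs(d-d0[n+"_d"])>.012; D[(d==0)|(d0[n+"_d"]==0)]=0
    D=cv2.morphologyEx(D.astype(np.uint8),cv2.MORPH_OPEN,np.ones((3,3))); k,l,s,c=cv2.connectedComponentsWithStats(D)
    print(n,[(c[i].round().tolist(),int(s[i,4])) for i in range(1,k) if s[i,4]>25])
E
python3 - <<'E'
from h import *
print(r.sense()['contact_force'],r.sense()['time_s'])
E
```

```text
top 235 [ 0.4971 -0.4983  0.0229]
top 237 [ 0.4967 -0.4975  0.0232]
scene 261 [ 0.5038 -0.499   0.0254]
scene 267 [ 0.5024 -0.4986  0.0256]
top [([289.0, 171.0], 214), ([390.0, 185.0], 455), ([279.0, 183.0], 282), ([412.0, 205.0], 487), ([378.0, 332.0], 25638), ([329.0, 232.0], 39), ([421.0, 248.0], 75)]
scene [([215.0, 28.0], 1429), ([386.0, 47.0], 7320), ([251.0, 148.0], 626), ([258.0, 134.0], 34), ([333.0, 174.0], 658), ([230.0, 174.0], 460), ([431.0, 173.0], 119), ([384.0, 177.0], 32), ([413.0, 190.0], 522), ([384.0, 185.0], 37), ([245.0, 198.0], 508), ([385.0, 196.0], 158), ([419.0, 205.0], 189), ([371.0, 219.0], 866), ([395.0, 219.0], 27)]
[-0.15025826 -0.02867402  0.51969983] 59.3333
```

Request:
step_arm:
  increments:
    - [0, 0, 0, 0]
    - [0, 0, 0, 0]
    - [0, 0, 0, 0]
    - [0, 0, 0, 0]
    - [0, 0, 0, 0]
    - [0, 0, 0, 0]
    - [0, 0, 0, 0]
    - [0, 0, 0, 0]
    - [0, 0, 0, 0]
    - [0, 0, 0, 0]
  jaw: 0

```text
time_s: 60.17
position: [0.3637, 0.132, 0.3263]
orientation: [3.142, 0.0, 2.441]
contact_force: [0.5, 0.5, 0.3]
width: 0.0853
```

Request:
step_arm:
  increments:
    - [0, 0, 0, 0]
    - [0, 0, 0, 0]
    - [0, 0, 0, 0]
    - [0, 0, 0, 0]
    - [0, 0, 0, 0]
    - [0, 0, 0, 0]
    - [0, 0, 0, 0]
    - [0, 0, 0, 0]
    - [0, 0, 0, 0]
    - [0, 0, 0, 0]

```text
time_s: 61.0
position: [0.3637, 0.132, 0.3263]
orientation: [3.142, 0.0, 2.441]
contact_force: [0.1, -0.1, -0.2]
width: 0.0856
```

```bash
python3 - <<'E'
from hk import *
from meas import line
for k in range(3):
    for n in("scene","top"):
        im,d=r.get_image(n); C=tostand(cloud(n,d).reshape(-1,3))
        for y in(-.08,.08):
            m=(np.abs(C[:,1]-y)<.062)&(np.abs(C[:,0]+.055)<.06)
            P=C[m&(C[:,2]>.15)&(C[:,2]<.18)]; B=C[m&(C[:,2]>.2285)&(np.abs(C[:,1]-y)>.012)&(np.abs(C[:,0]+.055)<.03)]
            if len(B)>5: c,dd=line(B); print(n,y,"rim x",P[:,0].min().round(3),P[:,0].max().round(3),"bar c",c.round(4),"y",B[:,1].min().round(3),B[:,1].max().round(3),"dir",dd.round(3))
im,d=r.get_image("scene"); save("s35.png",im,4,(340,140,470,290))
E
```

```text
scene -0.08 rim x -0.093 0.005 bar c [-0.0559 -0.0832  0.2386] y -0.135 -0.027 dir [-0.002  0.999  0.035]
scene 0.08 rim x -0.091 0.005 bar c [-0.0559  0.0754  0.2395] y 0.025 0.131 dir [ 0.024 -0.999 -0.024]
top -0.08 rim x -0.09 -0.001 bar c [-0.0564 -0.0811  0.2382] y -0.135 -0.03 dir [-0.021  1.     0.022]
top 0.08 rim x -0.091 -0.003 bar c [-0.0564  0.0775  0.2381] y 0.027 0.129 dir [ 0.012 -1.    -0.007]
scene -0.08 rim x -0.093 0.005 bar c [-0.0553 -0.0823  0.2395] y -0.135 -0.026 dir [ 0.011 -1.    -0.005]
scene 0.08 rim x -0.093 0.005 bar c [-0.0558  0.0745  0.2392] y 0.027 0.133 dir [ 0.029 -0.999 -0.023]
top -0.08 rim x -0.09 -0.001 bar c [-0.0563 -0.0825  0.2379] y -0.135 -0.03 dir [-0.015  1.     0.012]
top 0.08 rim x -0.09 -0.002 bar c [-0.0565  0.0783  0.2384] y 0.027 0.129 dir [ 0.016 -1.     0.005]
scene -0.08 rim x -0.092 0.005 bar c [-0.0556 -0.0814  0.239 ] y -0.132 -0.028 dir [-0.002  1.     0.02 ]
scene 0.08 rim x -0.093 0.004 bar c [-0.0557  0.0768  0.2399] y 0.028 0.135 dir [ 0.036 -0.999  0.006]
top -0.08 rim x -0.091 0.001 bar c [-0.0565 -0.0822  0.2387] y -0.135 -0.03 dir [-0.017  1.     0.02 ]
top 0.08 rim x -0.091 -0.004 bar c [-0.0565  0.0772  0.2389] y 0.027 0.129 dir [ 0.01  -1.    -0.006]
```

View pics/s35.png

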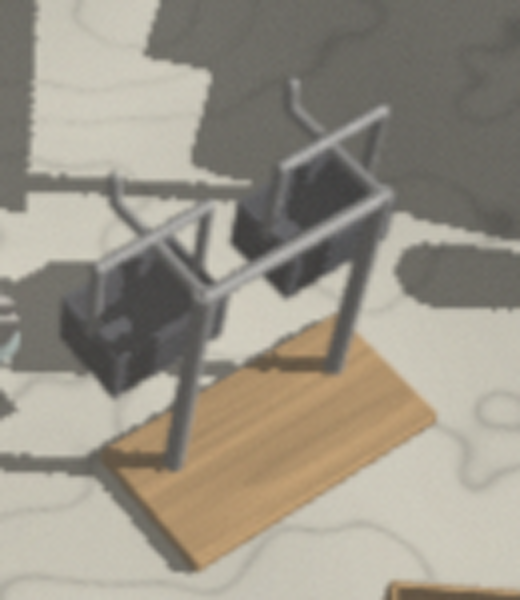

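```bash
python3 - <<'E'
from sq import *
lean("top"); lean("scene")
print(r.finish_job())
E
```

```text
top 0.73 along,y (mm): (array([82.7,  1.7]), array([ 61.2, 150.8]), -0.33)
top 0.63 along,y (mm): (array([  82.1, -115.3]), array([ 58.6, 152.4]), 0.23)
scene 0.76 along,y (mm): (array([  81.7, -112.3]), array([ 78.9, 163.3]), -2.47)
scene 0.61 along,y (mm): (array([84.6,  2.8]), array([ 79.8, 167.8]), 1.71)
the job is handed in; nothing more can be done
None
```

I set up both soap boards (only two were in the scene) and hung both grey baskets, then handed the job in at about 61 s. No verdict was reported.

**Boards:**
- They stand on their short ends behind the lip, leaning back on the rail, at rack y ≈ 0 and −115 mm.
- They slope about 42° and are square to within the measuring noise, which is about 0.3° from the top camera and up to 2.5° from the scene camera.
- Their centres measure about 7 mm farther up the slope than the rack drawing gives. Part of this is my rack origin being about 2 mm off, so each bottom end may stand a few millimetres short of the lip. Both boards read alike.

**Baskets:**
- They hang by their bars, one on each hook, with the bar middles within about 5 mm of the prongs and the bars level.
- Three readings a moment apart agreed to the noise, so they are not swinging.

**Other things:**
- A depth comparison with the first pictures showed no counter item changed. The soap was hard to see in the arm's shadow, but its depth confirmed it had not moved.
- The gripper is open and clear of everything, and the contact force reads about zero.

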